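Load the fin-fitting kit tray

ROBOT

A 6-joint arm with a two-finger parallel gripper is mounted at the origin on the work surface. World frame = base frame: x ahead of the robot, y to its left, z up, the work surface at z = 0. Lengths are in m, angles in rad, forces in N, time in s.
With the tool pointing down it reaches from about 0.25 to 0.775 m from the base axis. Payload 4 kg.
Tool frame: the origin (TCP) lies midway between the tips of the shut fingers; the grasp point (between the pads) lies 19 mm behind it; x points along the fingers, z is the direction in which the jaws open and shut, and the axes are right-handed (so a half turn about x gives the same grasp; the last joint's range is limited). The gripper opens to 94 mm and grips with 3 to 60 N. Pads are 16 mm wide; open, the fingers measure 119 mm over their backs; the gripper's body (75 mm by 177 mm) begins 78 mm behind the grasp point.
Start: joints at [1.145, 0.087, 1.371, -0, 1.684, -0.103], TCP at [0.174, 0.522, 0.206] pointing down, gripper open.
Joint ranges: [-3.1, 3.1], [-0.76, 2.03], [0.27, 2.55], [-1.08, 4.22], [0.17, 2.65], [-2.57, 2.57]. Speed limits (rad/s): [2.79, 2.79, 3.14, 3.14, 3.14, 3.14].

INTERFACE

Orientations are given as a unit quaternion [x, y, z, w].
In Python, from cell import manip gives the robot as it stands.
- The arm moves only by the tool play_rows, never from a script. Its argument "motion" is a list of rows, each a list of 3 entries, a list of its own where there are three numbers: the shift along the tool's x, y, z in m, then the turn about the tool's x in degrees, then the closure, from -1 (fully open) to 1 (shut), so that 0 is half open. In form: [[[tx, ty, tz], yaw, hand], ...]. A call has 1 to 20 rows; each row shifts and turns the commanded pose from where the row before left it, along the tool's axes as they then stand; what a row does not reach is not made up. A row lasts 1/8 s, in which the tool goes at most 62.5 mm and 10.7 degrees, less where a joint would pass 70% of its speed; a pose out of reach is approached as far as the arm can. A call with a gripper value outside its range is refused whole. The fingers move at their own pace and stop on an object; the grip force is fixed at half the most. Time passes only in rows, so rows that do not move let the fingers close. It gives the time, the measured TCP pose, the force and the opening at its end, in the units of the state.
- manip.read_state(): the state, without advancing time (a new reading comes with each control period).
- manip.grab_frame(name): name is "side" or "top"; returns the picture (480x640x3 uint8, red, green, blue); there is no depth.
- manip.camera_info(name): a dict with "fx", "fy", "cx", "cy" (pixels), "eye" and "orientation" of the camera in the world. Camera axes: x right, y down, z forward; pixel columns grow to the right and rows downward; lengths in m; the calibration is good to about 2 mm. A picture is of the moment at which its call begins. camera_info takes no time and is no camera call.
- manip.hand_in(): hands the job in, once; it reports no verdict.
The state is a dict: "t": time; "q": joint angles; "joint_velocities": joint speeds; "joint_torque": joint torques, N m; "eef_pos": TCP position; "tool_rot": TCP orientation; "force": force on the tool from outside, world axes, zero at the start; "torque": the same for the moment, N m; "opening": finger opening in m.
Only numpy, scipy, OpenCV 4.12 (cv2) and the standard library are available. Lean on these libraries where they do the work, as an engineer would, in place of code of your own. Each camera call takes 0.05 s, during which the arm holds its last target.

TASK

Load the fin-fitting kit tray with the hardware lying mixed about the bench: the long centre fin box flat in the long bay, the two short side fin boxes flat in the two short bays, one in each, and the leash plug flat in the empty round recess between the two plugs already there. Only when all of these low parts are in, stand the tall hardener bottle upright in the round recess of its own insert, so that it is never in your way, and do not knock the bottle over at any time. Let go of everything at the end.

Things in the scene. Friction and masses are not known exactly. Their poses are not given: they have to be found in the camera images.
- centre_box: long centre fin box: a black plastic trough 160 mm long, 28 mm wide, 22 mm high, with half-round ends, an open slot 128 mm long and 9 mm wide along its top and a small brass nut in the slot; about 60 g. It lies slot up on the bench; origin at the centre of its underside, x along its length, z up. Grip it across its 28 mm width at the middle.
- side_box_a: short side fin box: the same black plastic section, 68 mm long, 28 mm wide, 22 mm high, half-round ends, a slot 36 mm long and two steel grub screws on top; 28 g. It lies slot up on the bench; origin at the centre of its underside, x along its length, z up. Identical to side_box_b; either may go in either short bay.
- side_box_b: short side fin box, identical to side_box_a.
- plug: loose leash plug: a round black plastic cup, diameter 32 mm, height 22 mm, with a thin steel pin across its mouth; 20 g. It stands mouth up on the bench; origin at the centre of its underside, z up.
- bottle: hardener bottle: white, round, 34 mm in diameter up to a height of 70 mm, then a shoulder and a black cap of 24 mm diameter; 100 mm high in all; about 90 g. It stands upright on the bench; origin at the centre of its underside, z up.
- long_bay: long bay: fixed plywood insert 190 x 60 x 13 mm, one of four side by side (61 mm apart, any order) in a shallow tray; origin: centre of its underside, 8 mm above the bench; x along its length, z up. One open bay, 178 x 48 mm inside, centred on the origin; floor 5 mm above the origin, rims 8 mm high all round; the tray's own lip is lower. The centre fin box goes here, lengthways.
- short_bays: two short bays: fixed plywood insert 190 x 60 x 13 mm, one of four side by side (61 mm apart, any order) in a shallow tray; origin: centre of its underside, 8 mm above the bench; x along its length, z up. Two open bays end to end, 86 x 48 mm inside, centred at x = +46.5 and -46.5 mm; floors 5 mm above the origin, rims 8 mm high. One side fin box goes lengthways in each.
- plug_bay: plug insert: fixed plywood insert 190 x 60 x 13 mm, one of four side by side (61 mm apart, any order) in a shallow tray; origin: centre of its underside, 8 mm above the bench; x along its length, z up. Three round recesses 8 mm deep, floors 5 mm above the origin: at x = +60 and -60 mm with fixed plugs (tops 27 mm above it); the middle one, 48 mm across, cork-floored, is for the loose plug.
- bottle_bay: bottle insert: fixed plywood insert 190 x 60 x 13 mm, one of four side by side (61 mm apart, any order) in a shallow tray; origin: centre of its underside, 8 mm above the bench; x along its length, z up. Slab with a single round recess at the origin, 52 mm across, 8 mm deep, cork floor 5 mm above the origin; a hex key is let into one end. The bottle stands here.
Things that resemble listed ones, but are neither listed nor needed, are in the scene too. Leave any yellow look-alike of the side_box_b alone.

How it is judged:
By the outcome, as a careful person would: the job done as asked, in the order asked, and still so for the second after the job is handed in, with the robot touching nothing.
It also fails if it takes over 125 s, if anything falls off the work surface, if the arm or the gripper's body presses on something with over 40 N, if the wrist force passes 120 N, or if a joint passes its speed limit or range.

## Working session

There is one attempt and no reset: what is moved stays moved. The work goes in short steps, Python scripts to look and compute and a tool call to move; the robot and the scene stay as the last step left them, time stands still between calls to the robot, and variables do not carry over. Pictures are saved under pics/ and viewed, and the job is handed in when it is done.

Besides the shell and the picture viewer there is one more tool, called after "Emit:" by a JSON object that holds its "api" and its "payload". play_rows: Moves the arm, as the interface text tells. Its arguments: {"type":"object","properties":{"motion":{"type":"array","items":{"type":"array"}}},"required":["motion"]}

```bash
mkdir -p pics; ls; python3 - <<'E'
from cell import manip
import cv2
s=manip.read_state()
for k in ("t","q","eef_pos","tool_rot","opening","force"): print(k,s[k])
for n in("top","side"):
    print(manip.camera_info(n))
    im=manip.grab_frame(n); cv2.imwrite(f"pics/{n}0.png",im[:,:,::-1])
E
```

```text
pics
t 0.0
q [ 1.14490035e+00  8.79320996e-02  1.37222875e+00 -3.92974870e-05
  1.68362086e+00 -1.03110478e-01]
eef_pos [0.17425851 0.52108184 0.20432965]
tool_rot [-0.41355134  0.57451372  0.41275707  0.57318485]
opening 0.09411808098794536
force [-0.39767465 -0.10442436 -0.29117181]
{'fx': 442.62904557147266, 'fy': 442.62904557147266, 'cx': 319.73587127959905, 'cy': 244.60333295813734, 'eye': array([0.34688702, 0.02523803, 0.85873258]), 'orientation': array([ 0.73322746, -0.67126878,  0.07161755, -0.08152699])}
{'fx': 536.1747770511671, 'fy': 536.1747770511671, 'cx': 322.8041126458658, 'cy': 239.70759288590543, 'eye': array([0.4436134 , 0.95299021, 0.65175971]), 'orientation': array([-0.03584321,  0.88361082, -0.46654908,  0.01670722])}
```

View pics/top0.png

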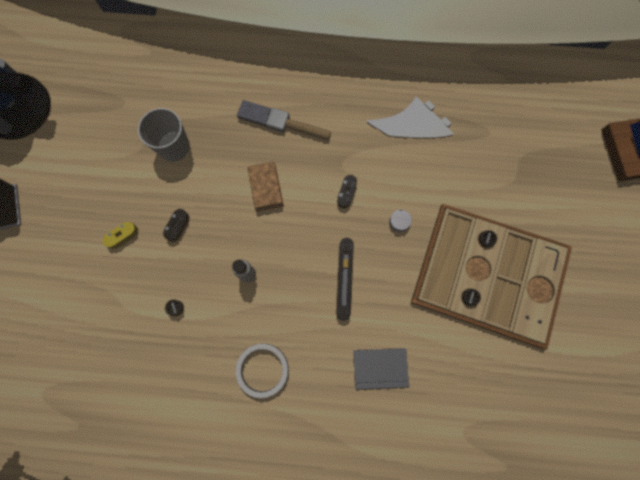

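View pics/side0.png

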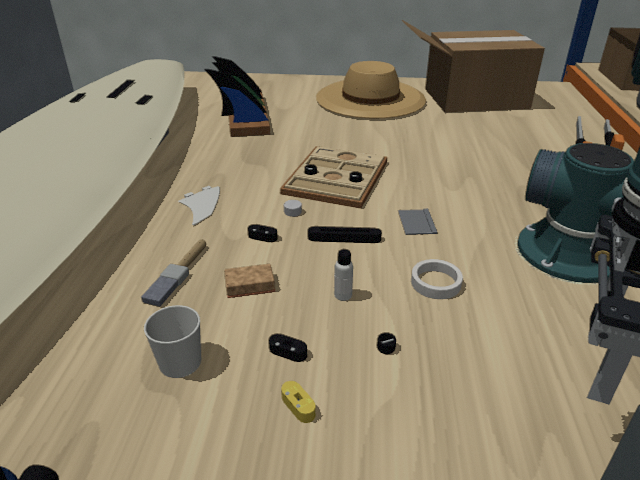

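The top view shows these parts:
- Loose plug at (174,308).
- Side boxes at (176,225) and (347,191).
- Centre box at (345,280).
- Bottle at (243,268).
- Yellow look-alike at (120,235).
- Tray around (490,275), with the inserts from left to right: long, plug, short, bottle.

Next I measure them.

```bash
cat > h.py <<'E'
import numpy as np, cv2
from scipy.spatial.transform import Rotation as R
from cell import manip
def cam(n):
    c=manip.camera_info(n); return c, R.from_quat(c["orientation"]).as_matrix()
def ray(n,uv,z):
    c,M=cam(n); uv=np.atleast_2d(np.asarray(uv,float))
    d=np.c_[(uv[:,0]-c["cx"])/c["fx"],(uv[:,1]-c["cy"])/c["fy"],np.ones(len(uv))]@M.T
    e=np.asarray(c["eye"]); return e+d*((z-e[2])/d[:,2])[:,None]
def proj(n,P):
    c,M=cam(n); p=(np.atleast_2d(P)-c["eye"])@M
    return np.c_[c["fx"]*p[:,0]/p[:,2]+c["cx"],c["fy"]*p[:,1]/p[:,2]+c["cy"]]
E
python3 - <<'E'
from h import *
im=cv2.imread("pics/top0.png"); 
print("base px",proj("top",[0,0,0]), "tcp",proj("top",[[.174,.521,.204]]))
g=im.max(2)
for z,th in((0.011,75),):
    m=(g<th).astype(np.uint8)
    cs,_=cv2.findContours(m,cv2.RETR_EXTERNAL,cv2.CHAIN_APPROX_NONE)
    for c in cs:
        a=cv2.contourArea(c)
        if a<60: continue
        x,y,w,h=cv2.boundingRect(c)
        if y<90 or x<60 : continue
        P=ray("top",c.reshape(-1,2),z)
        r=cv2.minAreaRect((P[:,:2]*1000).astype(np.float32))
        print((x+w/2,y+h/2),a,"mm",np.round(r[0],1),np.round(r[1],1),round(r[2],1))
# zoom views
cv2.imwrite("pics/tray0.png",cv2.resize(im[195:355,400:590],None,fx=4,fy=3.75,interpolation=cv2.INTER_CUBIC)[:600,:800])
cv2.imwrite("pics/parts0.png",cv2.resize(im[165:330,150:365],None,fx=3.6,fy=3.6,interpolation=cv2.INTER_CUBIC))
E
```

```text
base px [[318.70936664 548.84804557]] tcp [[-45.29054277 437.139433  ]]
(478.0, 327.0) 181.0 mm [ 402.6 -262.5] [254.4   6.9] 75.7
(175.0, 308.5) 212.0 mm [385.8 310.4] [30.2 33. ] 5.1
(471.0, 298.5) 241.5 mm [ 454.4 -250.2] [34.7 32.4] 1.1
(244.5, 273.0) 286.5 mm [468.7 186.5] [53.1 31.9] 41.1
(345.0, 280.0) 979.0 mm [470.3  -7.9] [161.4  25.9] 1.9
(487.5, 240.0) 227.5 mm [ 573.7 -281.1] [32.4 36.7] 48.7
(124.5, 238.5) 105.0 mm [508.  426.8] [17.5 60.9] 49.1
(176.5, 226.5) 488.5 mm [546.  332.4] [37.2 67.8] 70.5
(269.5, 208.0) 90.5 mm [600.  153.1] [12.2 52.2] 19.7
(347.0, 192.5) 339.0 mm [6.456e+02 6.000e-01] [26.8 72.2] 77.0
(172.0, 145.5) 539.0 mm [708.4 357.5] [64.4 76.5] 46.1
(621.0, 156.0) 702.5 mm [ 775.4 -548.2] [134.2  48.6] 16.3
(634.5, 140.0) 234.0 mm [ 813.  -580.7] [20.5 88. ] 86.3
(283.5, 128.5) 297.5 mm [772.2 145.3] [196.2  21.3] 82.0
(159.5, 128.0) 898.0 mm [756.8 404.7] [72.  79.7] 43.9
```

View pics/tray0.png

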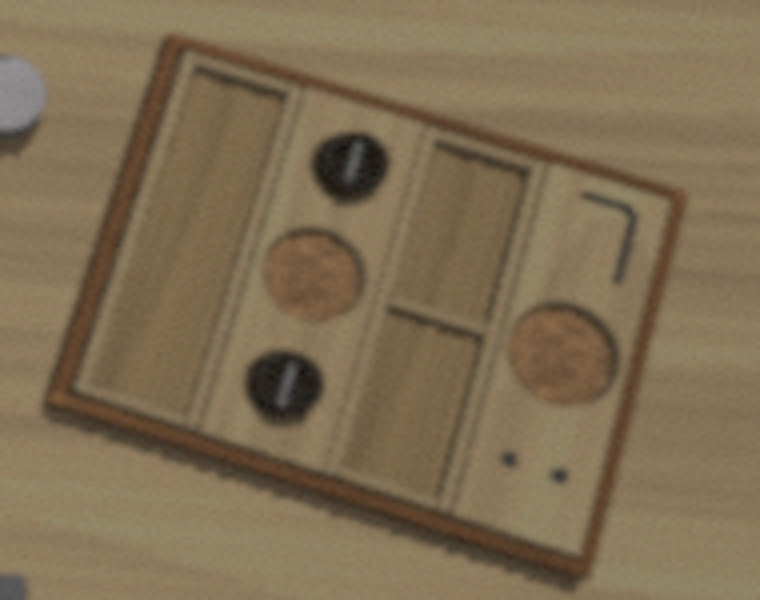

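View pics/parts0.png

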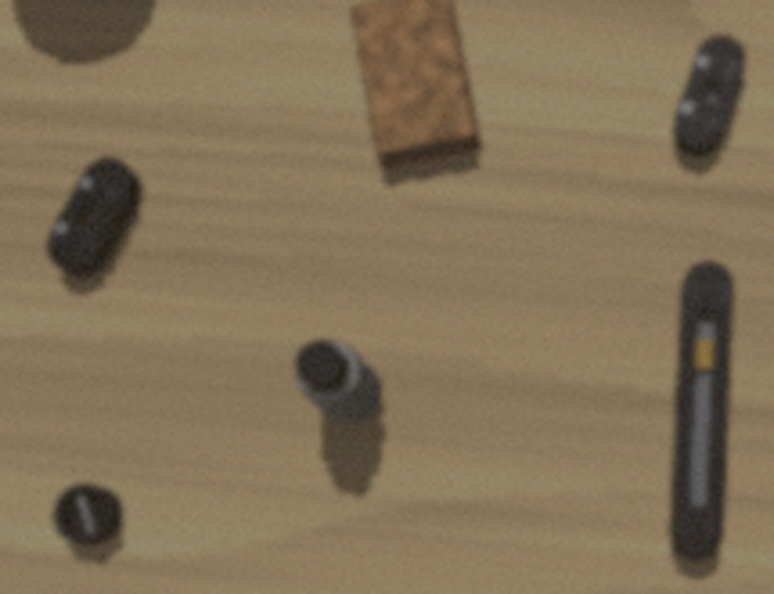

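```bash
cat >> h.py <<'E'
def tz_(l): return np.array(l)
E
python3 - <<'E'
from h import *
s=manip.read_state(); M=R.from_quat(s["tool_rot"]).as_matrix(); print("tool axes cols\n",M.round(3))
Z=lambda X,Y:(400+X/4-.375,195+Y/3.75-.37)
r=lambda l,z:(ray("top",[Z(*p) for p in l],z)[:,:2]*1000).round(1)
print("fixed plugs",r([(350,165),(285,386)],.033).tolist())
print("plug recess rim",r([(313,275)],.019).tolist(),"bottle recess",r([(562,354)],.019).tolist())
c=r([(185,48),(672,195),(578,557),(78,390)],.021); print("corners TL TR BR BL",c.tolist(),c.mean(0))
for i in range(4): d=c[(i+1)%4]-c[i]; print(np.hypot(*d),np.degrees(np.arctan2(d[1],d[0])))
W=lambda X,Y:(150+X/3.6-.36,165+Y/3.6-.36)
w=lambda l,z:(ray("top",[W(*p) for p in l],z)[:,:2]*1000).round(1)
print("cap",w([(322,366)],.1).tolist(), "plug top",w([(87,511)],.022).tolist())
print("centre slot ends",w([(708,322),(699,506)],.022).tolist())
im=cv2.imread("pics/side0.png")
m=(im.max(2)<60).astype(np.uint8)
cs,_=cv2.findContours(m,cv2.RETR_EXTERNAL,cv2.CHAIN_APPROX_NONE)
for k in cs:
    x,y,ww,hh=cv2.boundingRect(k)
    if cv2.contourArea(k)<80 or y<150 or x>500 or y>420: continue
    P=ray("side",k.reshape(-1,2),.011); q=cv2.minAreaRect((P[:,:2]*1000).astype(np.float32))
    print("side",(x,y,ww,hh),np.round(q[0],1),np.round(q[1],1),round(q[2],1))
cv2.imwrite("pics/side_a.png",cv2.resize(im[215:420,230:470],None,fx=2.9,fy=2.9,interpolation=cv2.INTER_CUBIC))
E
```

```text
tool axes cols
 [[-0.001 -0.948  0.317]
 [-0.002  0.317  0.948]
 [-1.     0.    -0.002]]
fixed plugs [[568.0, -272.9], [452.5, -243.7]]
plug recess rim [[512.2, -260.8]] bottle recess [[482.0, -378.7]]
corners TL TR BR BL [[627.5, -195.9], [568.8, -432.0], [381.8, -383.2], [443.4, -150.6]] [ 505.375 -290.425]
243.28768978310433 -103.96198918453861
193.26261925162865 165.3741370454257
240.61861939592288 75.16674971967052
189.59140275866943 -13.82368494379556
cap [[462.8, 179.6]] plug top [[387.7, 308.1]]
centre slot ends [[516.5, -7.3], [418.5, -10.1]]
side (269, 334, 39, 28) [548.  333.4] [44.4 74.9] 70.0
side (377, 333, 19, 21) [387.1 310.4] [46.9 29.5] 88.2
side (142, 269, 47, 38) [793.9 193.5] [113.5  42. ] 72.1
side (338, 249, 13, 16) [467.7  74. ] [24.5 51.8] 2.1
side (308, 227, 74, 16) [470.8  -6.9] [158.5  56.8] 2.0
side (248, 225, 30, 17) [647.6   2.5] [54.  76.5] 78.2
side (350, 172, 12, 10) [ 454.2 -275.7] [28.4 50.2] 2.1
side (305, 165, 12, 10) [ 573.2 -304.9] [29.1 51.8] 5.1
```

View pics/side_a.png

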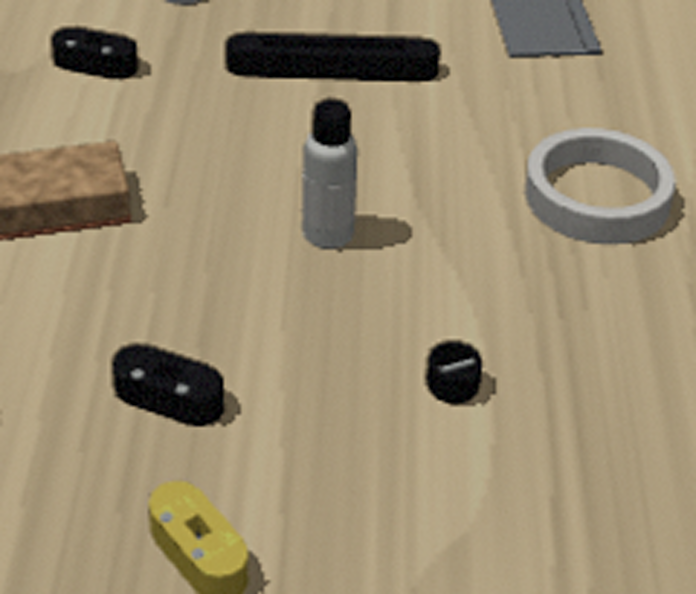

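```bash
cat >> h.py <<'E'
def plan(x,y,z,jaw):
    s=manip.read_state(); p=np.array(s["eef_pos"])*1000; M=R.from_quat(s["tool_rot"]).as_matrix()
    th=np.degrees(np.arctan2(M[1,2],M[0,2])); yaw=(th-jaw+90)%180-90
    t=np.radians(th-yaw); d=np.array([x,y,z])-p
    print(f"t {s['t']:.2f} at {p.round(1)} jaw {th:.1f} q6 {s['q'][5]:.2f} open {s['opening']*1000:.1f} f {np.round(s['force'],1)}")
    print(f"  -> yaw {yaw:.1f}, then tool mm: tx {-d[2]:.1f} ty {-d[0]*np.sin(t)+d[1]*np.cos(t):.1f} tz {d[0]*np.cos(t)+d[1]*np.sin(t):.1f}")
E
python3 - <<'E'
from h import *
plan(387,310,100,75.7)
W=lambda X,Y:(150+X/3.6-.36,165+Y/3.6-.36)
for l in ([(85,185),(62,228)],[(703,62),(687,107)]):
    p=ray("top",[W(*q) for q in l],.022)*1000; d=p[0]-p[1]; print(p.mean(0).round(1),np.degrees(np.arctan2(d[1],d[0])),np.hypot(*d[:2]))
E
```

```text
t 0.10 at [174.3 521.1 204.4] jaw 71.5 q6 -0.10 open 93.7 f [ 0.7  0.2 -0.5]
  -> yaw -4.2, then tool mm: tx 104.4 ty -258.3 tz -152.1
[550.2 341.7  22. ] -18.880332147956917 26.53634569463455
[649.5   9.9  22. ] -14.143976709026832 27.76963499042016
```

Emit:
{"api": "play_rows", "payload": {"motion": [[[0, 0, 0], -4.2, -1], [[0.01, -0.043, -0.0253], 0, -1], [[0.01, -0.043, -0.0253], 0, -1], [[0.01, -0.043, -0.0253], 0, -1], [[0.01, -0.043, -0.0253], 0, -1], [[0.01, -0.043, -0.0253], 0, -0.5], [[0.01, -0.043, -0.0253], 0, -0.5], [[0.03, 0, 0], 0, -0.3], [[0.03, 0, 0], 0, -0.3], [[0, 0, 0], 0, -0.3], [[0, 0, 0], 0, -0.3]]}}

```text
t: 1.48
eef_pos: [0.3873, 0.3112, 0.0864]
tool_rot: [-0.434, 0.558, 0.434, 0.559]
force: [-0.1, -1.4, 0.5]
opening: 0.0609
```

```bash
python3 - <<'E'
from h import *
plan(387,310,11,75.7)
for n in("top","side"):
    im=manip.grab_frame(n)[:,:,::-1]
    cv2.imwrite(f"pics/{n}1.png",im[180:420,60:380] if n=="top" else im[215:455,230:550])
E
```

```text
t 1.48 at [387.3 311.2  86.4] jaw 75.7 q6 -0.76 open 60.9 f [-0.1 -1.4  0.5]
  -> yaw 0.0, then tool mm: tx 75.4 ty 0.0 tz -1.2
```

View pics/side1.png

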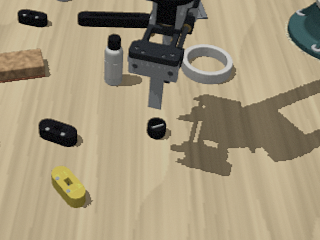

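View pics/top1.png

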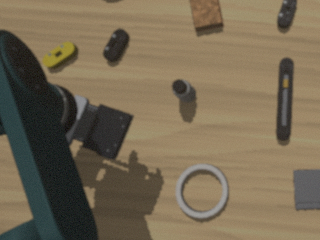

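The near finger sits above the plug at crop (157,127) in the side view, and the bottle is still standing. I'll descend and grip.

Emit:
{"api": "play_rows", "payload": {"motion": [[[0.03, 0, -0.001], 0, -0.3], [[0.03, 0, 0], 0, -0.3], [[0.015, 0, 0], 0, -0.3], [[0, 0, 0], 0, -0.3], [[0, 0, 0], 0, 1], [[0, 0, 0], 0, 1], [[0, 0, 0], 0, 1], [[0, 0, 0], 0, 1], [[0, 0, 0], 0, 1], [[0, 0, 0], 0, 1]]}}

```text
t: 2.82
eef_pos: [0.3872, 0.3102, 0.0112]
tool_rot: [-0.434, 0.558, 0.434, 0.559]
force: [-0.5, -0.8, 4.3]
opening: 0.0312
```

```bash
python3 - <<'E'
from h import *
plan(387,310,170,75.7);plan(512,-260.4,170,75.7)
E
```

```text
t 2.83 at [387.2 310.2  11.2] jaw 75.7 q6 -0.76 open 31.2 f [-0.5 -0.8  4.3]
  -> yaw 0.0, then tool mm: tx -158.8 ty 0.2 tz -0.2
t 2.83 at [387.2 310.2  11.2] jaw 75.7 q6 -0.76 open 31.2 f [-0.5 -0.8  4.3]
  -> yaw 0.0, then tool mm: tx -158.8 ty -261.8 tz -522.1
```

Emit:
{"api": "play_rows", "payload": {"motion": [[[-0.04, 0, 0], 0, 1], [[-0.04, 0, 0], 0, 1], [[-0.04, 0, 0], 0, 1], [[-0.04, 0, 0], 0, 1], [[0, -0.0218, -0.0435], 0, 1], [[0, -0.0218, -0.0435], 0, 1], [[0, -0.0218, -0.0435], 0, 1], [[0, -0.0218, -0.0435], 0, 1], [[0, -0.0218, -0.0435], 0, 1], [[0, -0.0218, -0.0435], 0, 1], [[0, -0.0218, -0.0435], 0, 1], [[0, -0.0218, -0.0435], 0, 1], [[0, -0.0218, -0.0435], 0, 1], [[0, -0.0218, -0.0435], 0, 1], [[0, -0.0218, -0.0435], 0, 1], [[0, -0.0218, -0.0435], 0, 1], [[0.04, 0, 0], 0, 1], [[0.04, 0, 0], 0, 1], [[0, 0, 0], 0, 1]]}}

```text
t: 5.2
eef_pos: [0.5084, -0.2589, 0.0855]
tool_rot: [-0.43, 0.56, 0.437, 0.557]
force: [0.1, 0.3, 0.8]
opening: 0.031
```

```bash
python3 - <<'E'
from h import *
plan(512,-260.4,25,75.7)
im=manip.grab_frame("side")[:,:,::-1]
cv2.imwrite("pics/side2.png",cv2.resize(im[130:260,200:450],None,fx=3,fy=3,interpolation=cv2.INTER_CUBIC))
E
```

```text
t 5.20 at [ 508.4 -258.9   85.5] jaw 75.7 q6 -1.89 open 31.0 f [0.1 0.3 0.8]
  -> yaw -0.0, then tool mm: tx 60.5 ty -3.9 tz -0.6
```

View pics/side2.png

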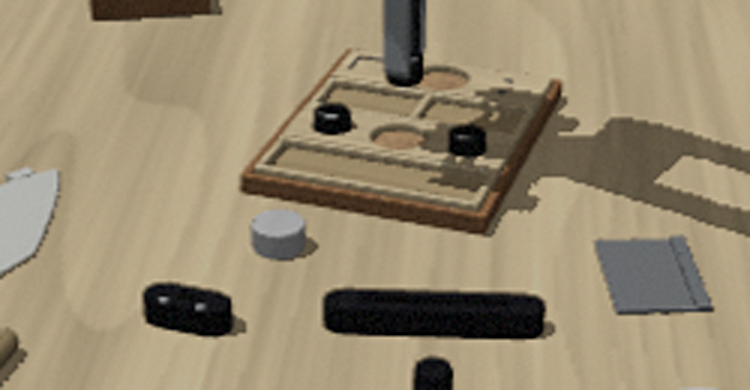

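The plug is held over the tray. Next I correct by 4 mm and lower it.

Emit:
{"api": "play_rows", "payload": {"motion": [[[0.025, -0.004, 0], 0, 1], [[0.02, 0, 0], 0, 1], [[0, 0, 0], 0, 1], [[0, 0, 0], 0, 1]]}}

```text
t: 5.75
eef_pos: [0.5166, -0.2622, 0.0478]
tool_rot: [-0.435, 0.558, 0.433, 0.559]
force: [0.0, 1.2, 0.4]
opening: 0.0314
```

```bash
python3 - <<'E'
from h import *
plan(512,-260.4,25,75.7); s=manip.read_state(); print(R.from_quat(s["tool_rot"]).as_matrix().round(3)[:,0])
im=manip.grab_frame("side")[:,:,::-1]
cv2.imwrite("pics/side3.png",cv2.resize(im[130:260,200:450],None,fx=3,fy=3,interpolation=cv2.INTER_CUBIC))
E
```

```text
t 5.75 at [ 516.6 -262.2   47.8] jaw 75.7 q6 -1.89 open 31.4 f [0.  1.2 0.4]
  -> yaw 0.0, then tool mm: tx 22.8 ty 4.9 tz 0.6
[ 0.003 -0.002 -1.   ]
```

View pics/side3.png

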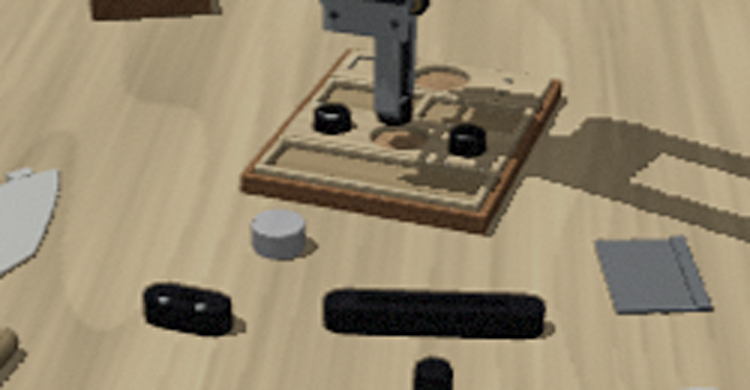

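It needs 3–4 idle rows to settle. I correct by +4.5 mm and lower the plug to 26 mm.

Emit:
{"api": "play_rows", "payload": {"motion": [[[0.01, 0.0045, 0.0005], 0, 1], [[0.01, 0, 0], 0, 1], [[0, 0, 0], 0, 1], [[0, 0, 0], 0, 1], [[0, 0, 0], 0, 1]]}}

```text
t: 6.42
eef_pos: [0.5112, -0.2601, 0.0256]
tool_rot: [-0.434, 0.558, 0.434, 0.558]
force: [-0.0, -0.3, -1.9]
opening: 0.0311
```

```bash
python3 - <<'E'
from h import *
plan(512,-260.4,25,75.7)
im=manip.grab_frame("side")[:,:,::-1]
cv2.imwrite("pics/side4.png",cv2.resize(im[130:220,250:400],None,fx=5,fy=5,interpolation=cv2.INTER_CUBIC))
E
```

```text
t 6.42 at [ 511.2 -260.1   25.6] jaw 75.7 q6 -1.89 open 31.1 f [-0.  -0.3 -1.9]
  -> yaw 0.0, then tool mm: tx 0.6 ty -0.8 tz -0.1
```

View pics/side4.png

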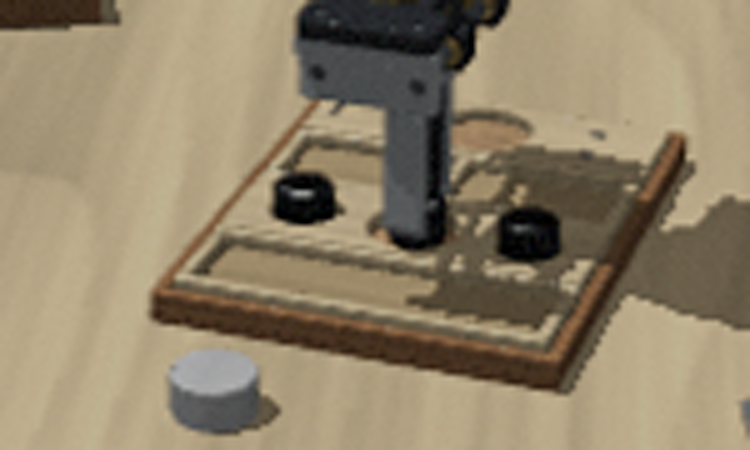

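The plug is in the recess. I lower it another 1 mm, part-open and lift.

Emit:
{"api": "play_rows", "payload": {"motion": [[[0.001, -0.001, 0], 0, 1], [[0, 0, 0], 0, 1], [[0, 0, 0], 0, 0.1], [[0, 0, 0], 0, 0.1], [[0, 0, 0], 0, 0.1], [[-0.02, 0, 0], 0, 0.1], [[-0.04, 0, 0], 0, 0.1], [[-0.04, 0, 0], 0, 0], [[-0.04, 0, 0], 0, 0], [[0, 0, 0], 0, 0], [[0, 0, 0], 0, 0]]}}

```text
t: 7.85
eef_pos: [0.5116, -0.2599, 0.1634]
tool_rot: [-0.433, 0.558, 0.434, 0.558]
force: [0.4, 0.4, -0.6]
opening: 0.0469
```

```bash
python3 - <<'E'
from h import *
plan(470.5,-7.5,120,91.7)
im=manip.grab_frame("side")[:,:,::-1]
cv2.imwrite("pics/side5.png",cv2.resize(im[130:220,250:400],None,fx=5,fy=5,interpolation=cv2.INTER_CUBIC))
E
```

```text
t 7.85 at [ 511.6 -259.9  163.4] jaw 75.7 q6 -1.89 open 46.9 f [ 0.4  0.4 -0.6]
  -> yaw -16.0, then tool mm: tx 43.4 ty 33.6 tz 253.6
```

View pics/side5.png

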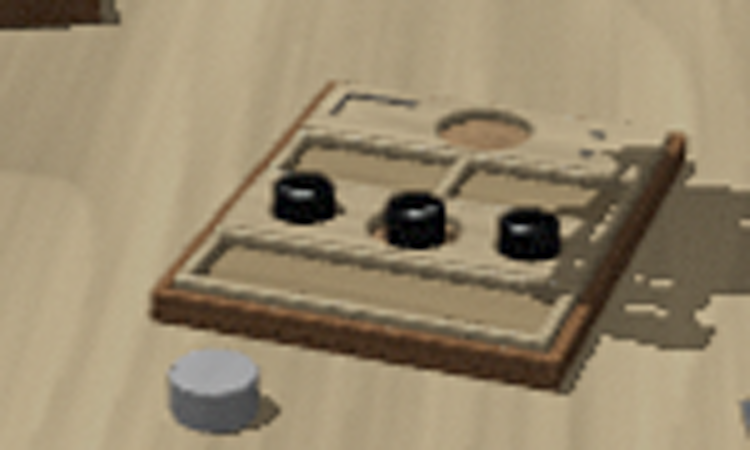

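The plug sits upright in the middle recess at crop (416,220). Next is the centre box.

Emit:
{"api": "play_rows", "payload": {"motion": [[[0, 0, 0], -8, -0.3], [[0, 0, 0], -8, -0.3], [[0, 0.0056, 0.0423], 0, -0.3], [[0, 0.0056, 0.0423], 0, -0.3], [[0, 0.0056, 0.0423], 0, -0.3], [[0.01, 0.0056, 0.0423], 0, -0.3], [[0.02, 0.0056, 0.0423], 0, -0.3], [[0.03, 0.0056, 0.0423], 0, -0.3], [[0.03, 0, 0], 0, -0.3], [[0.02, 0, 0], 0, -0.3], [[0, 0, 0], 0, -0.3], [[0, 0, 0], 0, -0.3], [[0, 0, 0], 0, -0.3]]}}

```text
t: 9.52
eef_pos: [0.4716, -0.0078, 0.0554]
tool_rot: [0.508, -0.492, -0.507, -0.493]
force: [0.5, 0.7, -0.2]
opening: 0.0609
```

```bash
python3 - <<'E'
from h import *
plan(470.5,-7.5,11,91.7)
im=manip.grab_frame("side")[:,:,::-1]
cv2.imwrite("pics/side6.png",cv2.resize(im[150:320,230:450],None,fx=3.4,fy=3.4,interpolation=cv2.INTER_CUBIC))
E
```

```text
t 9.53 at [471.6  -7.8  55.4] jaw 91.7 q6 -1.74 open 60.9 f [ 0.5  0.7 -0.2]
  -> yaw -0.0, then tool mm: tx 44.4 ty 1.1 tz 0.3
```

View pics/side6.png

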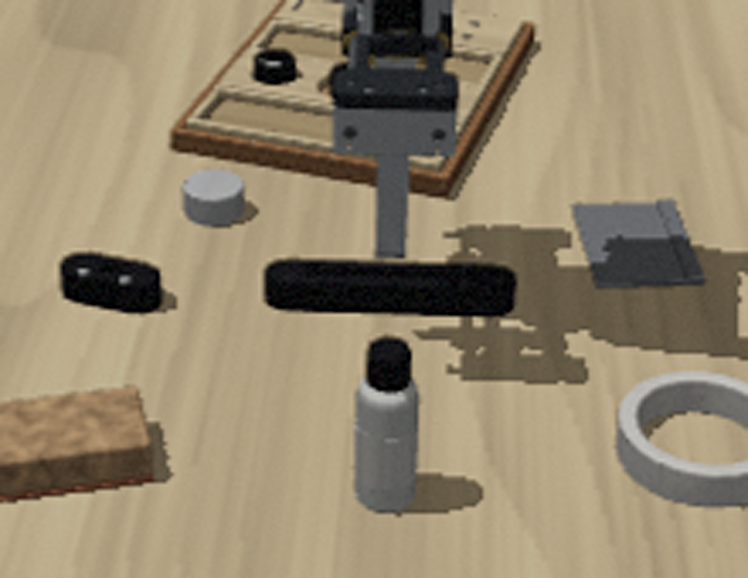

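```bash
python3 - <<'E'
from h import *
p=proj("side",[[.4716,.035,.055],[.4716,.035,.011],[.4705,-.0075,.022]]); print((p-[230,150])*3.4)
E
```

```text
[[385.87759201 264.03151447]
 [384.03630776 324.12752375]
 [389.46100142 271.36136429]]
```

The projected fingertip (386,264) agrees with the picture, (390,257). I'll descend and grip.

Emit:
{"api": "play_rows", "payload": {"motion": [[[0.02, -0.001, 0], 0, -0.3], [[0.02, 0, 0], 0, -0.3], [[0.004, 0, 0], 0, -0.3], [[0, 0, 0], 0, -0.3], [[0, 0, 0], 0, 1], [[0, 0, 0], 0, 1], [[0, 0, 0], 0, 1], [[0, 0, 0], 0, 1], [[0, 0, 0], 0, 1], [[0, 0, 0], 0, 1], [[-0.03, 0, 0], 0, 1], [[-0.03, 0, 0], 0, 1], [[0, 0, 0], 0, 1], [[0, 0, 0], 0, 1]]}}

```text
t: 11.32
eef_pos: [0.471, -0.0074, 0.0691]
tool_rot: [-0.507, 0.493, 0.508, 0.492]
force: [-1.0, -0.2, -0.1]
opening: 0.0277
```

```bash
python3 - <<'E'
from h import *
plan(527.1,-201.3,100,75.7)
im=manip.grab_frame("side")[:,:,::-1]
cv2.imwrite("pics/side7.png",cv2.resize(im[150:320,230:450],None,fx=3.4,fy=3.4,interpolation=cv2.INTER_CUBIC))
E
```

```text
t 11.32 at [471.   -7.4  69.1] jaw 91.7 q6 -1.74 open 27.7 f [-1.  -0.2 -0.1]
  -> yaw 16.0, then tool mm: tx -30.9 ty -102.3 tz -174.1
```

View pics/side7.png

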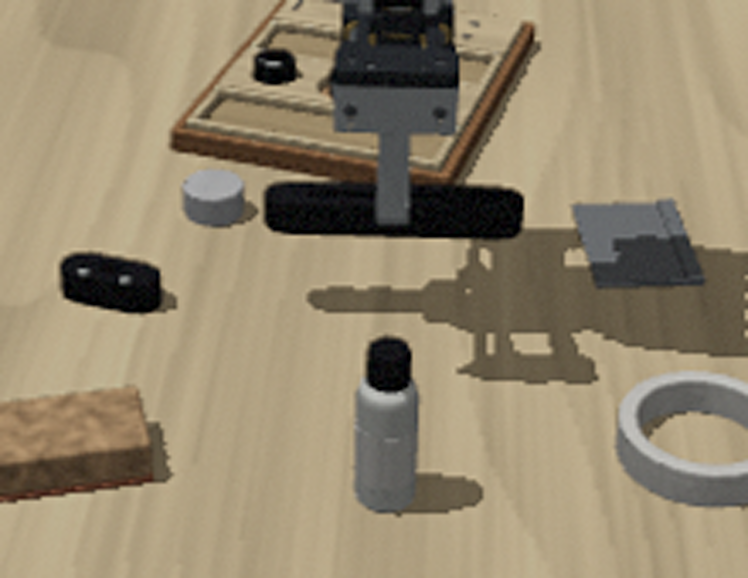

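The box is held level and centred. Next, turn and move it over the long bay.

Emit:
{"api": "play_rows", "payload": {"motion": [[[-0.03, 0, 0], 8, 1], [[0, 0, 0], 8, 1], [[0, -0.0205, -0.0348], 0, 1], [[0, -0.0205, -0.0348], 0, 1], [[0, -0.0205, -0.0348], 0, 1], [[0, -0.0205, -0.0348], 0, 1], [[0, -0.0205, -0.0348], 0, 1], [[0.03, 0, 0], 0, 1], [[0, 0, 0], 0, 1], [[0, 0, 0], 0, 1], [[0, 0, 0], 0, 1], [[0, 0, 0], 0, 1]]}}

```text
t: 12.88
eef_pos: [0.5288, -0.2013, 0.0716]
tool_rot: [-0.435, 0.558, 0.433, 0.559]
force: [0.7, -0.0, -0.5]
opening: 0.0275
```

```bash
python3 - <<'E'
from h import *
plan(527.1,-201.3,24,75.7)
im=manip.grab_frame("side")[:,:,::-1]
cv2.imwrite("pics/side8.png",cv2.resize(im[120:230,250:420],None,fx=4.4,fy=4.4,interpolation=cv2.INTER_CUBIC))
E
```

```text
t 12.88 at [ 528.8 -201.3   71.6] jaw 75.7 q6 -1.79 open 27.5 f [ 0.7 -0.  -0.5]
  -> yaw 0.0, then tool mm: tx 47.6 ty 1.7 tz -0.4
```

View pics/side8.png

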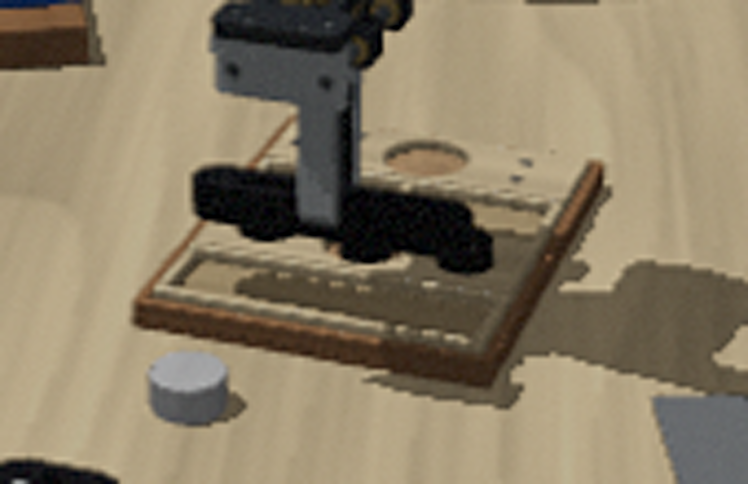

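Emit:
{"api": "play_rows", "payload": {"motion": [[[0.02, 0.0015, 0], 0, 1], [[0.016, 0, 0], 0, 1], [[0, 0, 0], 0, 1], [[0, 0, 0], 0, 1], [[0, 0, 0], 0, 1]]}}

```text
t: 13.55
eef_pos: [0.5274, -0.2013, 0.0354]
tool_rot: [-0.434, 0.558, 0.433, 0.559]
force: [0.4, 0.2, -0.5]
opening: 0.0276
```

```bash
python3 - <<'E'
from h import *
plan(527.1,-201.3,24,75.7)
im=manip.grab_frame("side")[:,:,::-1]
cv2.imwrite("pics/side9.png",cv2.resize(im[120:230,250:420],None,fx=4.4,fy=4.4,interpolation=cv2.INTER_CUBIC))
E
```

```text
t 13.55 at [ 527.4 -201.3   35.4] jaw 75.7 q6 -1.79 open 27.6 f [ 0.4  0.2 -0.5]
  -> yaw 0.0, then tool mm: tx 11.4 ty 0.3 tz -0.0
```

View pics/side9.png

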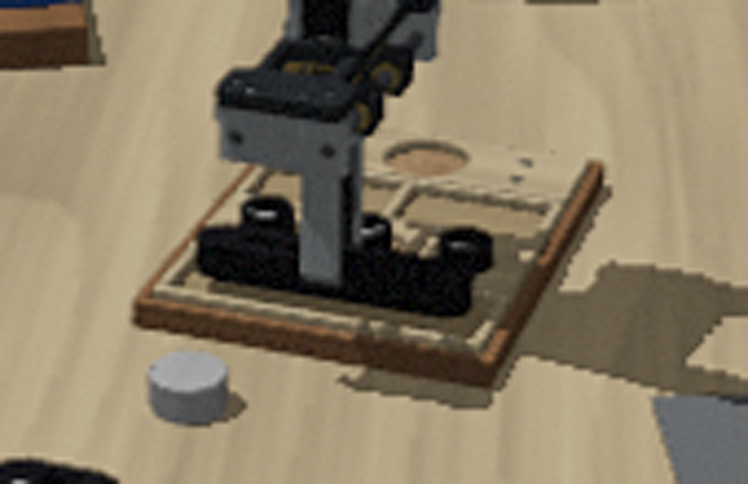

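The box lies over the bay with even end gaps. I'll lower, release and lift.

Emit:
{"api": "play_rows", "payload": {"motion": [[[0.006, 0, 0], 0, 1], [[0.005, 0, 0], 0, 1], [[0, 0, 0], 0, 1], [[0, 0, 0], 0, 1], [[0, 0, 0], 0, 0.1], [[0, 0, 0], 0, 0.1], [[0, 0, 0], 0, 0.1], [[-0.02, 0, 0], 0, 0.1], [[-0.04, 0, 0], 0, 0.1], [[-0.04, 0, 0], 0, 0], [[0, 0, 0], 0, 0], [[0, 0, 0], 0, 0], [[0, 0, 0], 0, 0]]}}

```text
t: 15.22
eef_pos: [0.5256, -0.2005, 0.1212]
tool_rot: [-0.433, 0.559, 0.435, 0.558]
force: [-0.6, 0.5, -0.4]
opening: 0.0471
```

```bash
python3 - <<'E'
from h import *
plan(646.8,1.5,120,77)
im=manip.grab_frame("side")[:,:,::-1]
cv2.imwrite("pics/side10.png",cv2.resize(im[120:230,250:420],None,fx=4.4,fy=4.4,interpolation=cv2.INTER_CUBIC))
E
```

```text
t 15.22 at [ 525.6 -200.5  121.2] jaw 75.7 q6 -1.79 open 47.1 f [-0.6  0.5 -0.4]
  -> yaw -1.3, then tool mm: tx 1.2 ty -72.6 tz 224.1
```

View pics/side10.png

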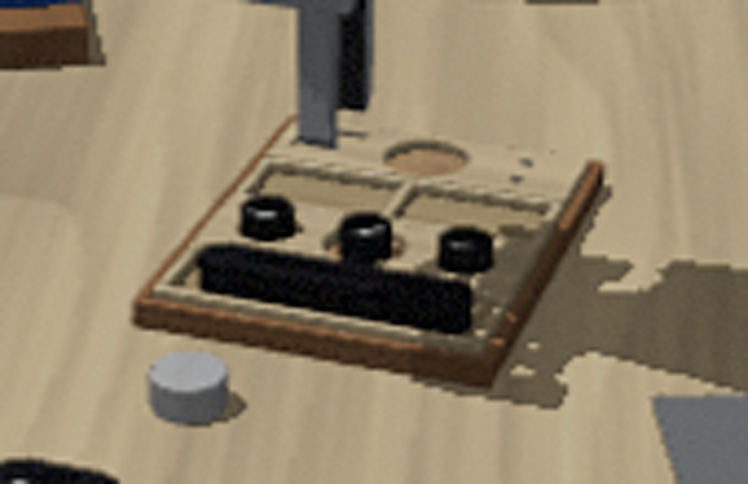

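The centre box is in the bay. Next, the far side box at about (647, 1).

Emit:
{"api": "play_rows", "payload": {"motion": [[[0, 0, 0], -1.5, -0.3], [[0, -0.0121, 0.0373], 0, -0.3], [[0, -0.0121, 0.0373], 0, -0.3], [[0, -0.0121, 0.0373], 0, -0.3], [[0, -0.0121, 0.0373], 0, -0.3], [[0.01, -0.0121, 0.0373], 0, -0.3], [[0.02, -0.0121, 0.0373], 0, -0.3], [[0.02, 0, 0], 0, -0.3], [[0.02, 0, 0], 0, -0.3], [[0, 0, 0], 0, -0.3], [[0, 0, 0], 0, -0.3], [[0, 0, 0], 0, -0.3]]}}

```text
t: 16.77
eef_pos: [0.6478, 0.0004, 0.055]
tool_rot: [-0.442, 0.552, 0.44, 0.553]
force: [-0.2, 0.3, 0.2]
opening: 0.0613
```

```bash
python3 - <<'E'
from h import *
plan(646.8,1.5,11,77)
im=manip.grab_frame("side")[:,:,::-1]
cv2.imwrite("pics/side11.png",cv2.resize(im[120:270,170:370],None,fx=3.9,fy=3.9,interpolation=cv2.INTER_CUBIC))
im=manip.grab_frame("top")[:,:,::-1]
cv2.imwrite("pics/top11.png",cv2.resize(im[120:330,240:560],None,fx=2.4,fy=2.4,interpolation=cv2.INTER_CUBIC))
E
```

```text
t 16.77 at [6.478e+02 4.000e-01 5.500e+01] jaw 77.2 q6 -1.43 open 61.3 f [-0.2  0.3  0.2]
  -> yaw 0.2, then tool mm: tx 44.0 ty 1.3 tz 0.9
```

View pics/side11.png

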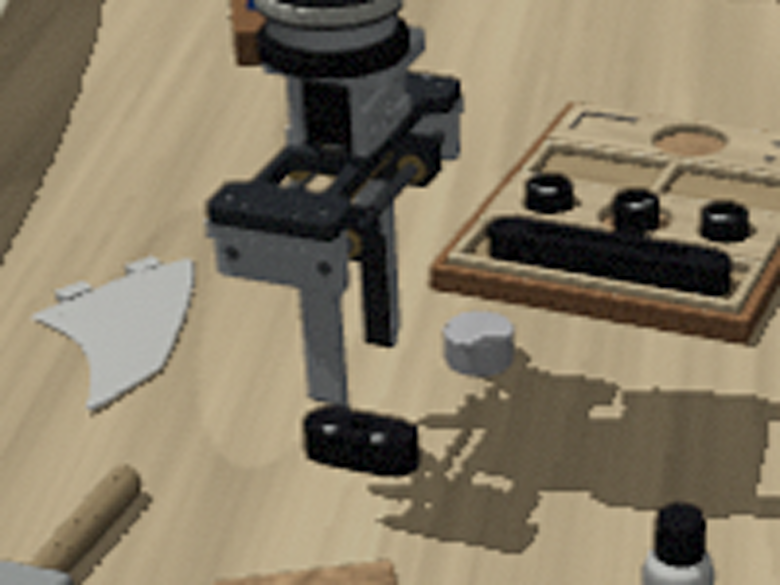

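View pics/top11.png

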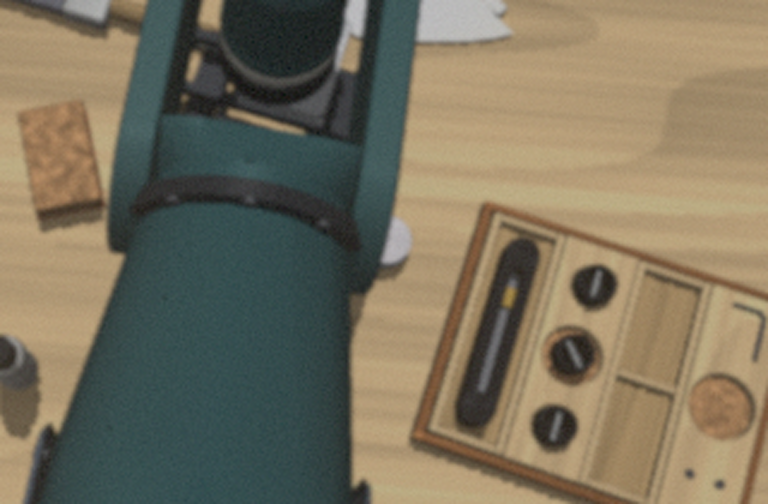

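```bash
python3 - <<'E'
from h import *
im=cv2.imread("pics/side0.png")
j=np.array([np.cos(np.radians(77.2)),np.sin(np.radians(77.2)),0])
p0=np.array([.6478,.0004,.055])
c=np.array([.6468,.0015,0])
e=np.array([np.sin(np.radians(77)),-np.cos(np.radians(77)),0])
P=[p0+j*.030,p0+j*.043, c+[0,0,.022],c+[0,0,.011],c+e*.034+[0,0,.011],c-e*.034+[0,0,.011]]
print(((proj("side",P)-[170,120])*3.9).round(0))
# silhouette extents at various thresholds, box at side (248,225,30,17)
for th in(50,60,75):
  m=(im[215:255,235:295].max(2)<th); ys,xs=np.nonzero(m); print(th,((np.array([xs.min(),xs.max(),ys.min(),ys.max()])+[235,236,215,216]-[170,170,120,120])*3.9).round())
E
```

```text
[[333. 398.]
 [323. 411.]
 [360. 422.]
 [361. 439.]
 [305. 429.]
 [418. 449.]]
50 [304. 421. 410. 476.]
60 [304. 421. 410. 476.]
75 [304. 488. 374. 476.]
```

The projections match the picture: box ends at 305 and 418 predicted against 304 and 421 seen, and the fingertip agrees too. I'll descend, grip and lift.

Emit:
{"api": "play_rows", "payload": {"motion": [[[0.02, 0.001, 0.001], 0, -0.3], [[0.02, 0, 0], 0, -0.3], [[0.003, 0, 0], 0, -0.3], [[0, 0, 0], 0, -0.3], [[0, 0, 0], 0, 1], [[0, 0, 0], 0, 1], [[0, 0, 0], 0, 1], [[0, 0, 0], 0, 1], [[0, 0, 0], 0, 1], [[0, 0, 0], 0, 1], [[-0.03, 0, 0], 0, 1], [[-0.04, 0, 0], 0, 1], [[-0.04, 0, 0], 0, 1], [[0, 0, 0], 0, 1], [[0, 0, 0], 0, 1]]}}

```text
t: 18.75
eef_pos: [0.6457, 0.0024, 0.1192]
tool_rot: [-0.441, 0.553, 0.442, 0.552]
force: [0.2, 0.2, -1.9]
opening: 0.0277
```

```bash
python3 - <<'E'
from h import *
plan(542,-331,120,75.7)
im=manip.grab_frame("side")[:,:,::-1]
cv2.imwrite("pics/side12.png",cv2.resize(im[120:270,170:370],None,fx=3.9,fy=3.9,interpolation=cv2.INTER_CUBIC))
E
```

```text
t 18.75 at [645.7   2.4 119.2] jaw 77.2 q6 -1.43 open 27.7 f [ 0.2  0.2 -1.9]
  -> yaw 1.5, then tool mm: tx -0.8 ty 18.1 tz -348.7
```

View pics/side12.png

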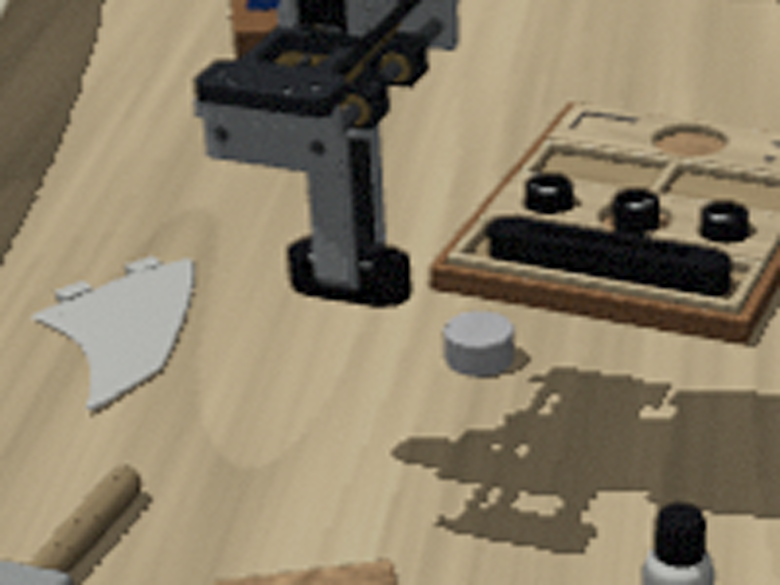

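The box is held level. Next, carry it to the far short bay.

Emit:
{"api": "play_rows", "payload": {"motion": [[[0, 0, 0], 1.5, 1], [[0, 0.002, -0.0388], 0, 1], [[0, 0.002, -0.0388], 0, 1], [[0, 0.002, -0.0388], 0, 1], [[0, 0.002, -0.0388], 0, 1], [[0, 0.002, -0.0388], 0, 1], [[0, 0.002, -0.0388], 0, 1], [[0, 0.002, -0.0388], 0, 1], [[0, 0.002, -0.0388], 0, 1], [[0, 0.002, -0.0388], 0, 1], [[0.02, 0, 0], 0, 1], [[0.03, 0, 0], 0, 1], [[0.01, 0, 0], 0, 1], [[0, 0, 0], 0, 1], [[0, 0, 0], 0, 1], [[0, 0, 0], 0, 1]]}}

```text
t: 20.8
eef_pos: [0.5436, -0.3319, 0.062]
tool_rot: [-0.435, 0.558, 0.433, 0.559]
force: [0.8, -0.8, -1.4]
opening: 0.0278
```

```bash
python3 - <<'E'
from h import *
plan(542,-331,24,75.7)
im=manip.grab_frame("side")[:,:,::-1]
cv2.imwrite("pics/side13.png",cv2.resize(im[120:230,250:420],None,fx=4.4,fy=4.4,interpolation=cv2.INTER_CUBIC))
E
```

```text
t 20.80 at [ 543.6 -331.9   62. ] jaw 75.7 q6 -1.96 open 27.8 f [ 0.8 -0.8 -1.4]
  -> yaw 0.0, then tool mm: tx 38.0 ty 1.8 tz 0.5
```

View pics/side13.png

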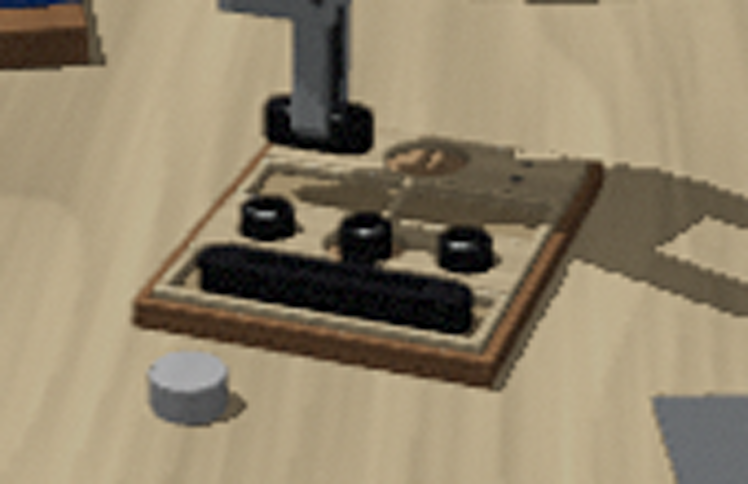

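Emit:
{"api": "play_rows", "payload": {"motion": [[[0.015, 0.002, 0.0005], 0, 1], [[0.013, 0, 0], 0, 1], [[0, 0, 0], 0, 1], [[0, 0, 0], 0, 1], [[0, 0, 0], 0, 1]]}}

```text
t: 21.48
eef_pos: [0.5412, -0.3309, 0.033]
tool_rot: [-0.434, 0.558, 0.434, 0.558]
force: [-0.1, -0.4, -0.3]
opening: 0.0275
```

```bash
python3 - <<'E'
from h import *
plan(542,-331,24,75.7)
im=manip.grab_frame("side")[:,:,::-1]
cv2.imwrite("pics/side14.png",cv2.resize(im[140:210,270:390],None,fx=6.4,fy=6.4,interpolation=cv2.INTER_CUBIC))
E
```

```text
t 21.48 at [ 541.2 -330.9   33. ] jaw 75.7 q6 -1.96 open 27.5 f [-0.1 -0.4 -0.3]
  -> yaw 0.0, then tool mm: tx 9.0 ty -0.8 tz 0.1
```

View pics/side14.png

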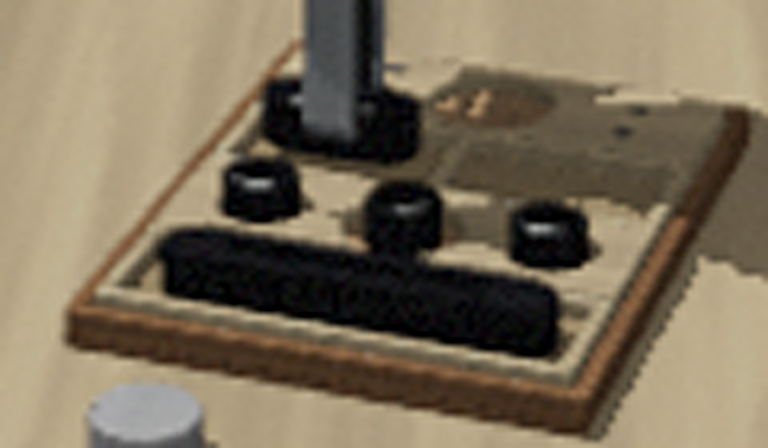

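```bash
python3 - <<'E'
from h import *
e=np.array([.969,-.247,0]);c=np.array([.542,-.331,.034])
f=lambda P:((proj("side",P)-[270,140])*6.4).round(0).tolist()
print(f([c-e*.034,c+e*.034]))
b=np.array([.542,-.331,.021])
print("bay ends",f([b-e*.043,b+e*.043]))
E
```

```text
[[419.0, 124.0], [262.0, 100.0]]
bay ends [[439.0, 156.0], [242.0, 126.0]]
```

The ends should appear at 419 and 262 and are seen at 422 and 262, so the box is centred. I'll lower and release.

Emit:
{"api": "play_rows", "payload": {"motion": [[[0.005, 0, 0], 0, 1], [[0.0035, 0, 0], 0, 1], [[0, 0, 0], 0, 1], [[0, 0, 0], 0, 1], [[0, 0, 0], 0, 0.1], [[0, 0, 0], 0, 0.1], [[0, 0, 0], 0, 0.1], [[-0.02, 0, 0], 0, 0.1], [[-0.04, 0, 0], 0, 0.1], [[-0.04, 0, 0], 0, 0], [[-0.04, 0, 0], 0, 0], [[0, 0, 0], 0, 0], [[0, 0, 0], 0, 0], [[0, 0, 0], 0, 0]]}}

```text
t: 23.28
eef_pos: [0.54, -0.33, 0.1619]
tool_rot: [-0.433, 0.559, 0.435, 0.558]
force: [-0.0, 0.1, -0.7]
opening: 0.0469
```

```bash
python3 - <<'E'
from h import *
plan(547,333,160,69)
im=manip.grab_frame("side")[:,:,::-1]
cv2.imwrite("pics/side15.png",cv2.resize(im[140:210,270:390],None,fx=6.4,fy=6.4,interpolation=cv2.INTER_CUBIC))
E
```

```text
t 23.27 at [ 540.  -330.   161.9] jaw 75.7 q6 -1.96 open 46.9 f [-0.   0.1 -0.7]
  -> yaw 6.7, then tool mm: tx 1.9 ty 231.1 tz 621.5
```

View pics/side15.png

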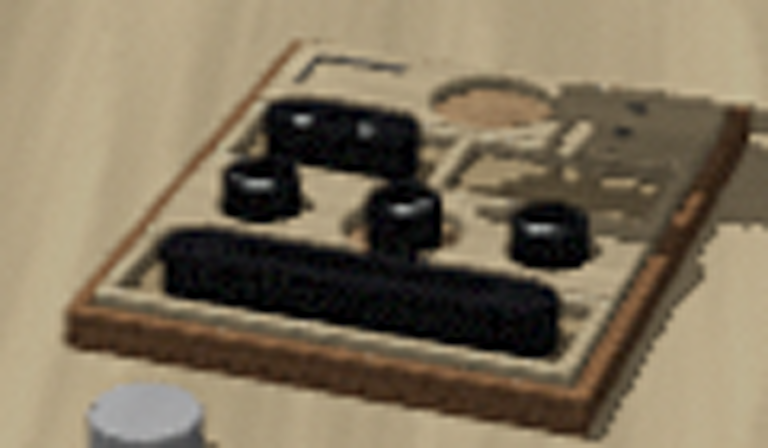

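The far short bay is filled. Next, travel to the other side box at (547,333).

Emit:
{"api": "play_rows", "payload": {"motion": [[[0, 0, 0], 6.5, -0.3], [[0, 0.0165, 0.0444], 0, -0.3], [[0, 0.0165, 0.0444], 0, -0.3], [[0, 0.0165, 0.0444], 0, -0.3], [[0, 0.0165, 0.0444], 0, -0.3], [[0, 0.0165, 0.0444], 0, -0.3], [[0, 0.0165, 0.0444], 0, -0.3], [[0, 0.0165, 0.0444], 0, -0.3], [[0, 0.0165, 0.0444], 0, -0.3], [[0, 0.0165, 0.0444], 0, -0.3], [[0, 0.0165, 0.0444], 0, -0.3], [[0, 0.0165, 0.0444], 0, -0.3], [[0, 0.0165, 0.0444], 0, -0.3], [[0, 0.0165, 0.0444], 0, -0.3], [[0, 0.0165, 0.0444], 0, -0.3], [[0.04, 0, 0], 0, -0.3], [[0.04, 0, 0], 0, -0.3], [[0, 0, 0], 0, -0.3], [[0, 0, 0], 0, -0.3], [[0, 0, 0], 0, -0.3]]}}

```text
t: 25.82
eef_pos: [0.5471, 0.3329, 0.0867]
tool_rot: [-0.402, 0.581, 0.401, 0.584]
force: [0.0, -0.7, -0.1]
opening: 0.0612
```

```bash
python3 - <<'E'
from h import *
plan(547,333,11,69.5)
im=manip.grab_frame("side")[:,:,::-1]
cv2.imwrite("pics/side16.png",cv2.resize(im[220:420,190:450],None,fx=3,fy=3,interpolation=cv2.INTER_CUBIC))
o=np.array([190,220])
e=np.array([np.sin(np.radians(69.5)),-np.cos(np.radians(69.5)),0]); c=np.array([.547,.333,.011])
print(((proj("side",[c-e*.034,c+e*.034,c])-o)*3).round())
for w in(50,60): 
  i=cv2.imread("pics/side0.png")[325:370,260:315].max(2)<w; ys,xs=np.nonzero(i); print((np.array([xs.min(),xs.max()+1])+260-190)*3,(np.array([ys.min(),ys.max()+1])+325-220)*3)
E
```

```text
t 25.82 at [547.1 332.9  86.7] jaw 69.2 q6 -0.75 open 61.2 f [ 0.  -0.7 -0.1]
  -> yaw -0.3, then tool mm: tx 75.7 ty 0.1 tz 0.1
[[350. 400.]
 [240. 362.]
 [295. 381.]]
[237 351] [342 426]
[237 354] [342 426]
```

View pics/side16.png

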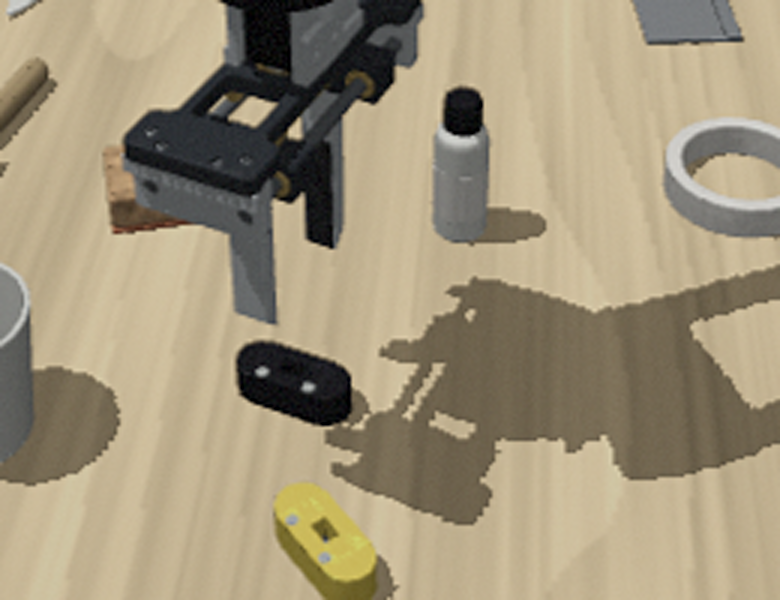

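The box at crop (294,384) matches the projection, and the yellow look-alike is clear of the fingers. I'll descend, grip and lift.

Emit:
{"api": "play_rows", "payload": {"motion": [[[0.03, 0, 0], 0, -0.3], [[0.03, 0, 0], 0, -0.3], [[0.015, 0, 0], 0, -0.3], [[0, 0, 0], 0, -0.3], [[0, 0, 0], 0, -0.3], [[0, 0, 0], 0, 1], [[0, 0, 0], 0, 1], [[0, 0, 0], 0, 1], [[0, 0, 0], 0, 1], [[0, 0, 0], 0, 1], [[0, 0, 0], 0, 1], [[-0.04, 0, 0], 0, 1], [[-0.04, 0, 0], 0, 1], [[-0.04, 0, 0], 0, 1], [[-0.04, 0, 0], 0, 1], [[0, 0, 0], 0, 1], [[0, 0, 0], 0, 1]]}}

```text
t: 28.0
eef_pos: [0.5451, 0.3322, 0.1676]
tool_rot: [-0.401, 0.583, 0.402, 0.581]
force: [0.1, 0.6, -0.2]
opening: 0.0277
```

```bash
python3 - <<'E'
from h import *
plan(451.8,-308,170,75.7)
im=manip.grab_frame("side")[:,:,::-1]
cv2.imwrite("pics/side17.png",cv2.resize(im[170:420,190:450],None,fx=2.4,fy=2.4,interpolation=cv2.INTER_CUBIC))
E
```

```text
t 28.00 at [545.1 332.2 167.6] jaw 69.2 q6 -0.75 open 27.7 f [ 0.1  0.6 -0.2]
  -> yaw -6.5, then tool mm: tx -2.4 ty -67.7 tz -643.4
```

View pics/side17.png

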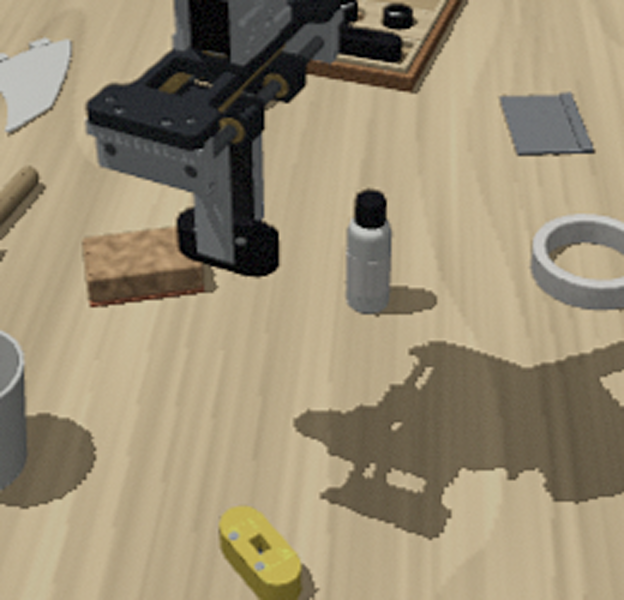

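It is held securely. Next, carry it to the near short bay, passing well above the bottle.

Emit:
{"api": "play_rows", "payload": {"motion": [[[0, 0, 0], -6.5, 1], [[0, -0.0045, -0.0429], 0, 1], [[0, -0.0045, -0.0429], 0, 1], [[0, -0.0045, -0.0429], 0, 1], [[0, -0.0045, -0.0429], 0, 1], [[0, -0.0045, -0.0429], 0, 1], [[0, -0.0045, -0.0429], 0, 1], [[0, -0.0045, -0.0429], 0, 1], [[0, -0.0045, -0.0429], 0, 1], [[0, -0.0045, -0.0429], 0, 1], [[0, -0.0045, -0.0429], 0, 1], [[0, -0.0045, -0.0429], 0, 1], [[0, -0.0045, -0.0429], 0, 1], [[0, -0.0045, -0.0429], 0, 1], [[0, -0.0045, -0.0429], 0, 1], [[0, -0.0045, -0.0429], 0, 1], [[0.05, 0, 0], 0, 1], [[0.05, 0, 0], 0, 1], [[0, 0, 0], 0, 1], [[0, 0, 0], 0, 1]]}}

```text
t: 30.55
eef_pos: [0.4525, -0.3079, 0.0696]
tool_rot: [-0.434, 0.558, 0.434, 0.558]
force: [0.7, -0.2, 0.6]
opening: 0.0275
```

Emit:
{"api": "play_rows", "payload": {"motion": [[[0, 0, 0], 0, 1], [[0, 0, 0], 0, 1]]}}

```text
t: 30.8
eef_pos: [0.4533, -0.3085, 0.0712]
tool_rot: [-0.435, 0.558, 0.433, 0.559]
force: [0.7, -0.8, -0.3]
opening: 0.0274
```

```bash
python3 - <<'E'
from h import *
plan(451.8,-308,24,75.7)
im=manip.grab_frame("side")[:,:,::-1]
cv2.imwrite("pics/side18.png",cv2.resize(im[120:210,260:400],None,fx=5.4,fy=5.4,interpolation=cv2.INTER_CUBIC))
E
```

```text
t 30.80 at [ 453.3 -308.5   71.2] jaw 75.7 q6 -2.02 open 27.4 f [ 0.7 -0.8 -0.3]
  -> yaw 0.0, then tool mm: tx 47.2 ty 1.6 tz 0.2
```

View pics/side18.png

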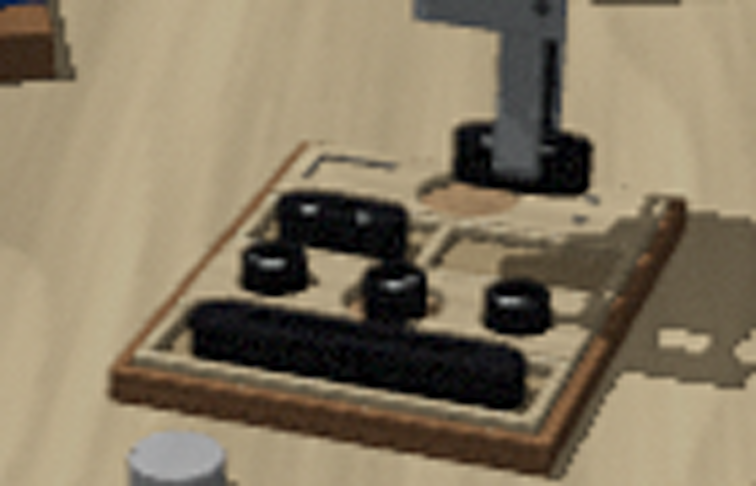

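Emit:
{"api": "play_rows", "payload": {"motion": [[[0.02, 0.0015, 0], 0, 1], [[0.017, 0, 0], 0, 1], [[0, 0, 0], 0, 1], [[0, 0, 0], 0, 1], [[0, 0, 0], 0, 1]]}}

```text
t: 31.48
eef_pos: [0.4513, -0.3078, 0.0328]
tool_rot: [-0.434, 0.558, 0.433, 0.558]
force: [0.0, 0.4, 0.1]
opening: 0.0282
```

```bash
python3 - <<'E'
from h import *
plan(451.8,-308,24,75.7)
im=manip.grab_frame("side")[:,:,::-1]
cv2.imwrite("pics/side19.png",cv2.resize(im[140:210,270:390],None,fx=6.4,fy=6.4,interpolation=cv2.INTER_CUBIC))
e=np.array([.969,-.247,0]);c=np.array([.4518,-.308,.034])
print(((proj("side",[c-e*.034,c+e*.034])-[270,140])*6.4).round(0).tolist())
E
```

```text
t 31.48 at [ 451.3 -307.8   32.8] jaw 75.7 q6 -2.02 open 28.2 f [0.  0.4 0.1]
  -> yaw 0.0, then tool mm: tx 8.8 ty -0.6 tz -0.0
[[640.0, 158.0], [477.0, 133.0]]
```

View pics/side19.png

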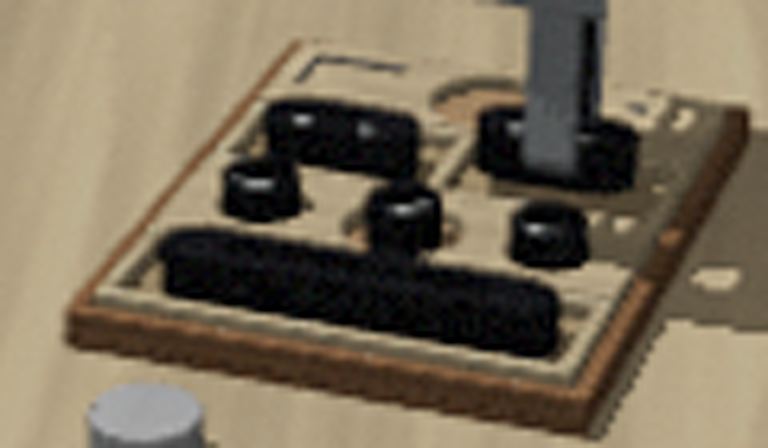

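The ends are at 478 and 637 against a predicted 477 and 640, so it is centred. I'll lower, release and lift.

Emit:
{"api": "play_rows", "payload": {"motion": [[[0.005, 0, 0], 0, 1], [[0.0035, 0, 0], 0, 1], [[0, 0, 0], 0, 1], [[0, 0, 0], 0, 1], [[0, 0, 0], 0, 0.1], [[0, 0, 0], 0, 0.1], [[0, 0, 0], 0, 0.1], [[-0.02, 0, 0], 0, 0.1], [[-0.04, 0, 0], 0, 0.1], [[-0.04, 0, 0], 0, 0], [[-0.04, 0, 0], 0, 0], [[-0.03, 0, 0], 0, 0], [[0, 0, 0], 0, 0], [[0, 0, 0], 0, 0], [[0, 0, 0], 0, 0]]}}

```text
t: 33.4
eef_pos: [0.4499, -0.3068, 0.1911]
tool_rot: [-0.432, 0.559, 0.435, 0.558]
force: [-0.4, -0.4, -0.3]
opening: 0.047
```

```bash
python3 - <<'E'
from h import *
im=manip.grab_frame("side")[:,:,::-1]; cv2.imwrite("pics/side20f.png",im)
cv2.imwrite("pics/side20.png",cv2.resize(im[140:210,270:390],None,fx=6.4,fy=6.4,interpolation=cv2.INTER_CUBIC))
im=manip.grab_frame("top")[:,:,::-1]; cv2.imwrite("pics/top20.png",im)
t=cv2.imread("pics/top0.png"); cv2.imwrite("pics/bott.png",np.hstack([cv2.resize(t[250:300,225:265],None,fx=9,fy=9,interpolation=cv2.INTER_CUBIC),cv2.resize(im[250:300,225:265],None,fx=9,fy=9,interpolation=cv2.INTER_CUBIC)]))
E
```

```text
(no output)
```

View pics/side20.png

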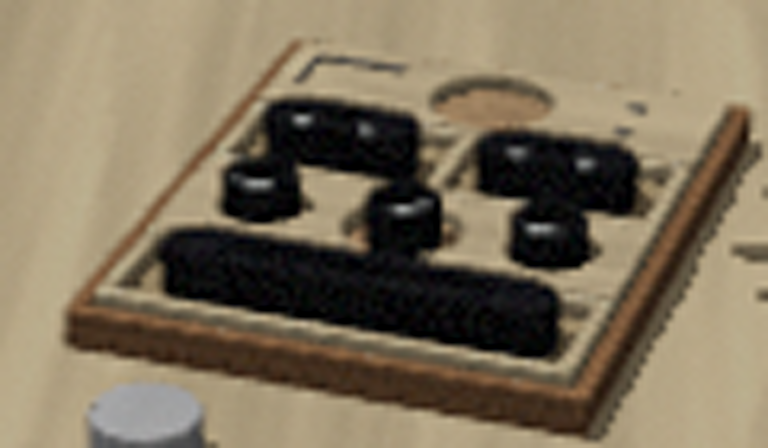

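View pics/top20.png

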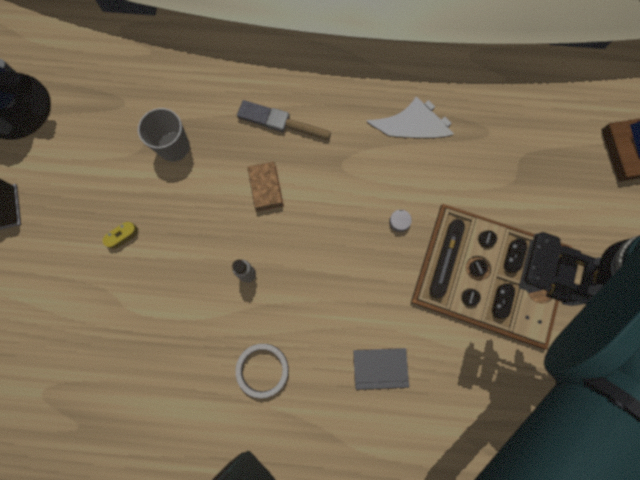

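View pics/bott.png

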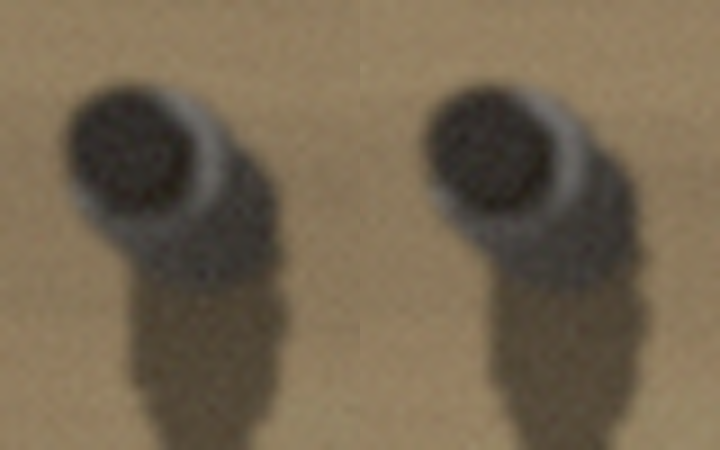

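All the low parts are in, and the bottle is still standing at top-view (239,266). I'll locate it precisely with both views.

```bash
python3 - <<'E'
from h import *
t=cv2.imread("pics/top0.png"); s=cv2.imread("pics/side0.png")
print("top cap",ray("top",[(239.2,266.3)],.099)*1000)
m=(s[240:275,325:365].max(2)<60); ys,xs=np.nonzero(m); print("side cap cols",xs.min()+325,xs.max()+326,"rows",ys.min()+240,ys.max()+241)
# body columns from saturation (grey body vs warm bench)
hsv=cv2.cvtColor(s,cv2.COLOR_BGR2HSV)
for r in (275,282,288,294): 
    xs=np.nonzero(hsv[r,325:365,1]<45)[0]+325; print(r,xs.min(),xs.max()+1)
for p in([.463,.18,.1],[.463,.18,.088],[.463,.18,.03],[.463,.18,0]): print(proj("side",[p]).round(1), proj("top",[p]).round(1))
E
```

```text
top cap [[462.96936196 179.65320062  99.        ]]
side cap cols 325 365 rows 240 265
275 334 353
282 335 353
288 334 352
294 335 352
[[345.1 251.1]] [[238.9 266.2]]
[[345.  256.6]] [[240.1 267.3]]
[[344.1 282. ]] [[245.7 272.4]]
[[343.7 294.5]] [[248.2 274.8]]
```

```bash
python3 - <<'E'
from h import *
plan(463.5,180,130,75.7)
E
```

```text
t 33.50 at [ 450.1 -306.9  191.6] jaw 75.7 q6 -2.02 open 46.8 f [ 0.4 -0.9 -0.3]
  -> yaw 0.0, then tool mm: tx 61.6 ty 107.3 tz 475.2
```

Emit:
{"api": "play_rows", "payload": {"motion": [[[0, 0.0089, 0.0396], 0, -0.8], [[0, 0.0089, 0.0396], 0, -0.8], [[0, 0.0089, 0.0396], 0, -0.8], [[0, 0.0089, 0.0396], 0, -0.8], [[0, 0.0089, 0.0396], 0, -0.8], [[0, 0.0089, 0.0396], 0, -0.8], [[0, 0.0089, 0.0396], 0, -0.8], [[0, 0.0089, 0.0396], 0, -0.8], [[0, 0.0089, 0.0396], 0, -0.8], [[0, 0.0089, 0.0396], 0, -0.8], [[0, 0.0089, 0.0396], 0, -0.8], [[0, 0.0089, 0.0396], 0, -0.8], [[0.02, 0, 0], 0, -0.8], [[0.03, 0, 0], 0, -0.8], [[0, 0, 0], 0, -0.8], [[0, 0, 0], 0, -0.8], [[0, 0, 0], 0, -0.8], [[0, 0, 0], 0, -0.8]]}}

```text
t: 35.75
eef_pos: [0.4652, 0.1795, 0.1447]
tool_rot: [-0.434, 0.558, 0.434, 0.559]
force: [0.6, -0.0, -0.5]
opening: 0.0846
```

```bash
python3 - <<'E'
from h import *
plan(463.5,180,32,75.7)
im=manip.grab_frame("side")[:,:,::-1]
cv2.imwrite("pics/side21.png",cv2.resize(im[130:330,240:460],None,fx=3,fy=3,interpolation=cv2.INTER_CUBIC))
E
```

```text
t 35.75 at [465.2 179.5 144.7] jaw 75.7 q6 -1.07 open 84.6 f [ 0.6 -0.  -0.5]
  -> yaw -0.0, then tool mm: tx 112.7 ty 1.8 tz 0.1
```

View pics/side21.png

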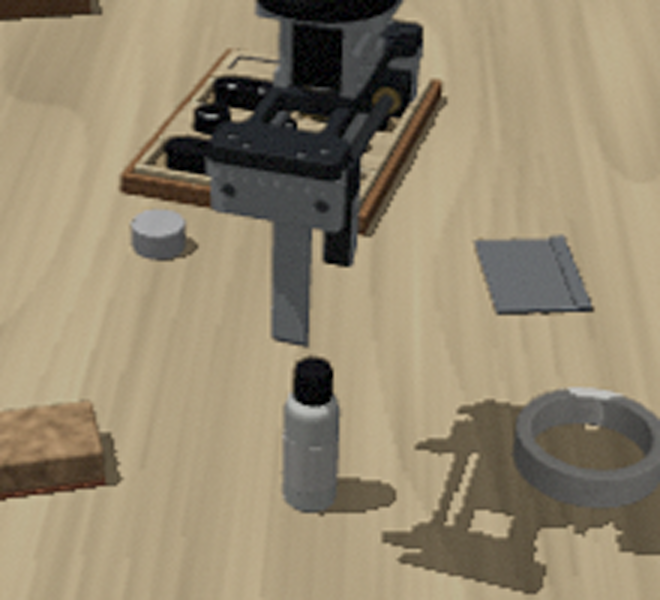

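The fingers straddle the bottle axis, and the tip is offset as expected for a 75.7° jaw. I'll descend slowly and grip.

Emit:
{"api": "play_rows", "payload": {"motion": [[[0.01, 0.0018, 0], 0, -0.8], [[0.02, 0, 0], 0, -0.8], [[0.025, 0, 0], 0, -0.8], [[0.025, 0, 0], 0, -0.8], [[0.02, 0, 0], 0, -0.8], [[0.012, 0, 0], 0, -0.8], [[0, 0, 0], 0, -0.8], [[0, 0, 0], 0, -0.8], [[0, 0, 0], 0, -0.8]]}}

```text
t: 36.92
eef_pos: [0.4636, 0.1801, 0.0326]
tool_rot: [-0.434, 0.558, 0.434, 0.559]
force: [0.0, -0.4, -0.2]
opening: 0.0847
```

```bash
python3 - <<'E'
from h import *
plan(463.5,180,32,75.7)
im=manip.grab_frame("side")[:,:,::-1]
cv2.imwrite("pics/side22.png",cv2.resize(im[180:330,270:420],None,fx=4,fy=4,interpolation=cv2.INTER_CUBIC))
E
```

```text
t 36.92 at [463.6 180.1  32.6] jaw 75.7 q6 -1.06 open 84.7 f [ 0.  -0.4 -0.2]
  -> yaw 0.0, then tool mm: tx 0.6 ty 0.1 tz -0.1
```

View pics/side22.png

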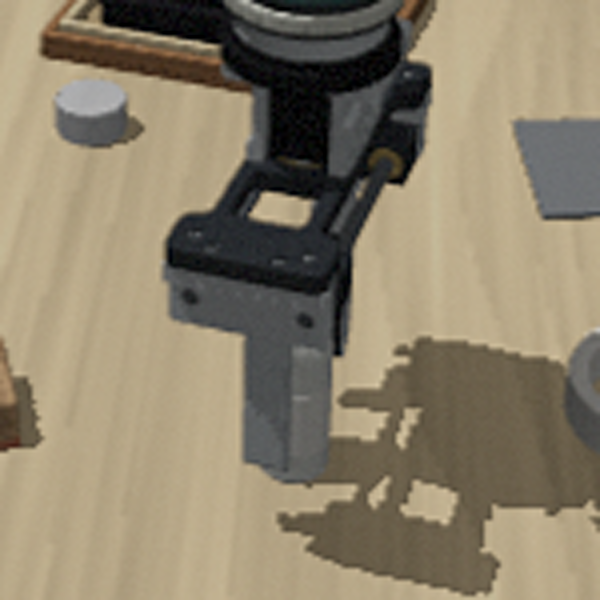

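The fingers are around the bottle. I'll close in stages, then lift.

Emit:
{"api": "play_rows", "payload": {"motion": [[[0, 0, 0], 0, -0.3], [[0, 0, 0], 0, 0], [[0, 0, 0], 0, 0.15], [[0, 0, 0], 0, 0.2], [[0, 0, 0], 0, 0.2], [[0, 0, 0], 0, 1], [[0, 0, 0], 0, 1], [[0, 0, 0], 0, 1], [[0, 0, 0], 0, 1], [[0, 0, 0], 0, 1], [[-0.01, 0, 0], 0, 1], [[-0.02, 0, 0], 0, 1], [[-0.03, 0, 0], 0, 1], [[-0.03, 0, 0], 0, 1], [[-0.02, 0, 0], 0, 1], [[0, 0, 0], 0, 1], [[0, 0, 0], 0, 1], [[0, 0, 0], 0, 1]]}}

```text
t: 39.22
eef_pos: [0.462, 0.1796, 0.1401]
tool_rot: [-0.434, 0.559, 0.434, 0.557]
force: [-0.1, -0.8, -0.7]
opening: 0.0339
```

```bash
python3 - <<'E'
from h import *
plan(482,-378.6,140,75.7)
im=manip.grab_frame("side")[:,:,::-1]
cv2.imwrite("pics/side23.png",cv2.resize(im[130:330,270:420],None,fx=3,fy=3,interpolation=cv2.INTER_CUBIC))
E
```

```text
t 39.23 at [462.  179.6 140.1] jaw 75.7 q6 -1.06 open 33.9 f [-0.1 -0.8 -0.7]
  -> yaw 0.0, then tool mm: tx 0.1 ty -157.3 tz -536.0
```

View pics/side23.png

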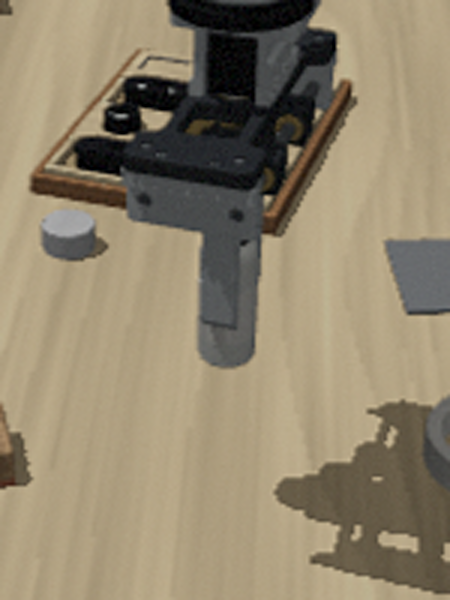

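The bottle is gripped at 33.9 mm and upright, with its base at about 107 mm. Next, carry it gently to the bottle insert.

Emit:
{"api": "play_rows", "payload": {"motion": [[[0, -0.005, -0.017], 0, 1], [[0, -0.009, -0.03], 0, 1], [[0, -0.0105, -0.036], 0, 1], [[0, -0.0105, -0.036], 0, 1], [[0, -0.0105, -0.036], 0, 1], [[0, -0.0105, -0.036], 0, 1], [[0, -0.0105, -0.036], 0, 1], [[0, -0.0105, -0.036], 0, 1], [[0, -0.0105, -0.036], 0, 1], [[0, -0.0105, -0.036], 0, 1], [[0, -0.0105, -0.036], 0, 1], [[0, -0.0105, -0.036], 0, 1], [[0, -0.0105, -0.036], 0, 1], [[0, -0.0105, -0.036], 0, 1], [[0, -0.0105, -0.036], 0, 1], [[0, -0.005, -0.017], 0, 1], [[0, 0, -0.004], 0, 1], [[0, 0, 0], 0, 1], [[0, 0, 0], 0, 1], [[0, 0, 0], 0, 1]]}}

```text
t: 41.78
eef_pos: [0.4814, -0.377, 0.1417]
tool_rot: [-0.434, 0.558, 0.434, 0.558]
force: [-0.1, -0.3, -0.9]
opening: 0.0335
```

```bash
python3 - <<'E'
from h import *
plan(482,-378.6,46,75.7)
im=manip.grab_frame("side")[:,:,::-1]
cv2.imwrite("pics/side24.png",cv2.resize(im[80:220,260:410],None,fx=4,fy=4,interpolation=cv2.INTER_CUBIC))
E
```

```text
t 41.77 at [ 481.4 -377.   141.7] jaw 75.8 q6 -2.08 open 33.5 f [-0.1 -0.3 -0.9]
  -> yaw 0.1, then tool mm: tx 95.7 ty -1.0 tz -1.4
```

View pics/side24.png

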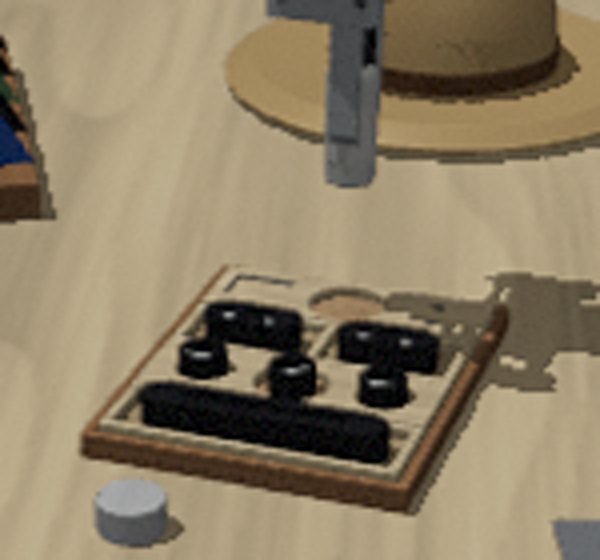

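Emit:
{"api": "play_rows", "payload": {"motion": [[[0.02, -0.001, -0.0014], 0, 1], [[0.03, 0, 0], 0, 1], [[0.02, 0, 0], 0, 1], [[0.008, 0, 0], 0, 1], [[0, 0, 0], 0, 1], [[0, 0, 0], 0, 1], [[0, 0, 0], 0, 1]]}}

```text
t: 42.7
eef_pos: [0.4823, -0.3801, 0.0647]
tool_rot: [-0.435, 0.558, 0.433, 0.558]
force: [0.0, 0.0, -1.0]
opening: 0.0338
```

```bash
python3 - <<'E'
from h import *
plan(482,-378.6,46,75.7)
im=manip.grab_frame("side")[:,:,::-1]
cv2.imwrite("pics/side25.png",cv2.resize(im[110:200,290:410],None,fx=6,fy=6,interpolation=cv2.INTER_CUBIC))
E
```

```text
t 42.70 at [ 482.3 -380.1   64.7] jaw 75.7 q6 -2.08 open 33.8 f [ 0.  0. -1.]
  -> yaw 0.0, then tool mm: tx 18.7 ty 0.7 tz 1.3
```

View pics/side25.png

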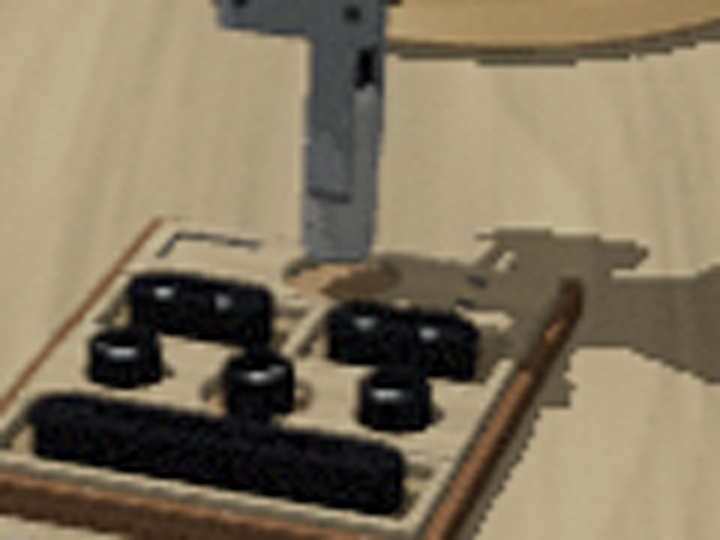

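The bottle base sits above the recess centre (342,278). I'll lower it in small steps.

Emit:
{"api": "play_rows", "payload": {"motion": [[[0.006, 0.0005, 0.001], 0, 1], [[0.006, 0, 0], 0, 1], [[0.004, 0, 0], 0, 1], [[0, 0, 0], 0, 1], [[0, 0, 0], 0, 1], [[0, 0, 0], 0, 1]]}}

```text
t: 43.5
eef_pos: [0.4817, -0.3786, 0.0477]
tool_rot: [-0.434, 0.558, 0.434, 0.558]
force: [-0.1, 0.1, -0.7]
opening: 0.0338
```

```bash
python3 - <<'E'
from h import *
plan(482,-378.6,46,75.7)
im=manip.grab_frame("side")[:,:,::-1]
cv2.imwrite("pics/side26.png",cv2.resize(im[110:200,290:410],None,fx=6,fy=6,interpolation=cv2.INTER_CUBIC))
E
```

```text
t 43.50 at [ 481.7 -378.6   47.7] jaw 75.7 q6 -2.08 open 33.8 f [-0.1  0.1 -0.7]
  -> yaw 0.0, then tool mm: tx 1.7 ty -0.3 tz 0.1
```

View pics/side26.png

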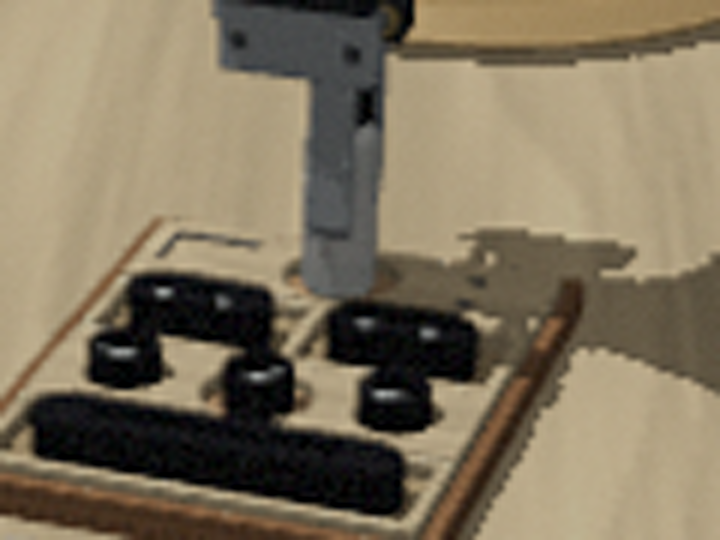

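Emit:
{"api": "play_rows", "payload": {"motion": [[[0.001, 0, 0], 0, 1], [[0, 0, 0], 0, 1], [[0.0008, 0, 0], 0, 1], [[0, 0, 0], 0, 1], [[0, 0, 0], 0, 1]]}}

```text
t: 44.18
eef_pos: [0.4815, -0.3784, 0.0456]
tool_rot: [-0.434, 0.558, 0.434, 0.558]
force: [-0.5, 0.3, -1.4]
opening: 0.0332
```

Emit:
{"api": "play_rows", "payload": {"motion": [[[0.0008, 0, 0], 0, 1], [[0, 0, 0], 0, 1], [[0, 0, 0], 0, 1]]}}

```text
t: 44.55
eef_pos: [0.4815, -0.3784, 0.0448]
tool_rot: [-0.434, 0.558, 0.434, 0.558]
force: [0.7, -0.4, -0.2]
opening: 0.0339
```

Emit:
{"api": "play_rows", "payload": {"motion": [[[0.0008, 0, 0], 0, 1], [[0, 0, 0], 0, 1], [[0, 0, 0], 0, 1]]}}

```text
t: 44.92
eef_pos: [0.4816, -0.3785, 0.0445]
tool_rot: [-0.434, 0.558, 0.434, 0.558]
force: [-1.6, 1.7, 3.3]
opening: 0.0337
```

```bash
python3 - <<'E'
from h import *
plan(482,-378.6,46,75.7)
im=manip.grab_frame("side")[:,:,::-1]
cv2.imwrite("pics/side27.png",cv2.resize(im[110:200,290:410],None,fx=6,fy=6,interpolation=cv2.INTER_CUBIC))
E
```

```text
t 44.92 at [ 481.6 -378.5   44.5] jaw 75.7 q6 -2.08 open 33.7 f [-1.6  1.7  3.3]
  -> yaw 0.0, then tool mm: tx -1.5 ty -0.4 tz -0.0
```

View pics/side27.png

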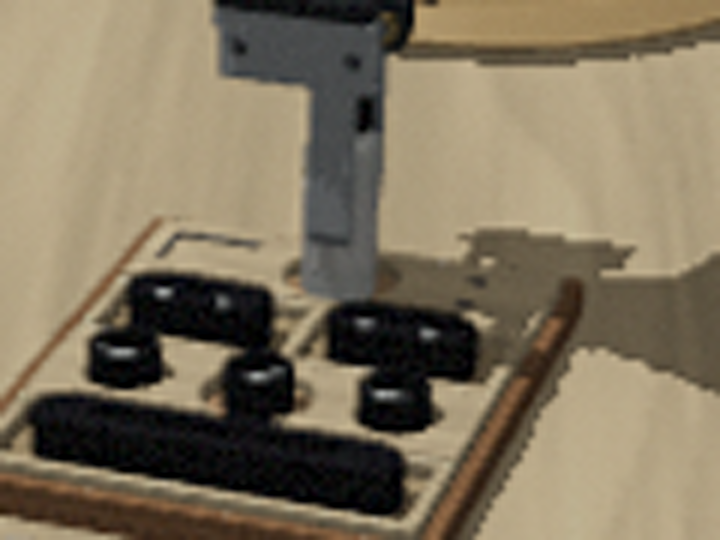

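The force of +3.3 N shows contact with the cork floor. I'll open gradually, let it settle, and rise straight up.

Emit:
{"api": "play_rows", "payload": {"motion": [[[0, 0, 0], 0, 0.2], [[0, 0, 0], 0, 0.15], [[0, 0, 0], 0, 0.05], [[0, 0, 0], 0, -0.1], [[0, 0, 0], 0, -0.2], [[0, 0, 0], 0, -0.3], [[0, 0, 0], 0, -0.3], [[0, 0, 0], 0, -0.3]]}}

```text
t: 45.98
eef_pos: [0.4815, -0.3784, 0.0441]
tool_rot: [-0.434, 0.558, 0.434, 0.558]
force: [-0.3, 0.5, -0.2]
opening: 0.061
```

```bash
python3 - <<'E'
from h import *
plan(482,-378.6,46,75.7)
im=manip.grab_frame("side")[:,:,::-1]
cv2.imwrite("pics/side28.png",cv2.resize(im[110:200,290:410],None,fx=6,fy=6,interpolation=cv2.INTER_CUBIC))
E
```

```text
t 45.98 at [ 481.5 -378.4   44.1] jaw 75.7 q6 -2.08 open 61.0 f [-0.3  0.5 -0.2]
  -> yaw 0.0, then tool mm: tx -1.9 ty -0.5 tz -0.1
```

View pics/side28.png

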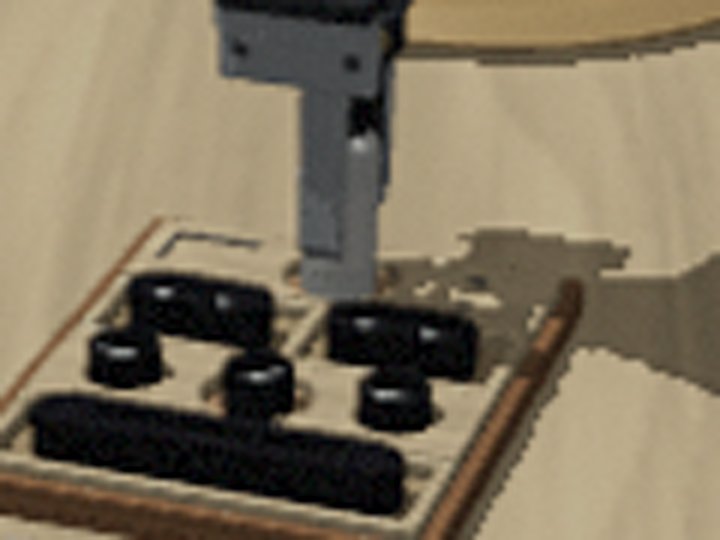

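The bottle is free and upright. I'll rise straight up to about 210 mm, then move back toward the base so the cameras see the tray.

Emit:
{"api": "play_rows", "payload": {"motion": [[[-0.01, 0, 0], 0, -0.3], [[-0.02, 0, 0], 0, -0.3], [[-0.03, 0, 0], 0, -0.3], [[-0.03, 0, 0], 0, -0.3], [[-0.03, 0, 0], 0, -0.3], [[-0.03, 0, 0], 0, -0.3], [[-0.02, 0, 0], 0, -0.3], [[0, 0, 0], 0, -0.3], [[0, 0, 0], 0, -0.3], [[0, 0.04, 0], 0, -0.3], [[0, 0.04, 0], 0, -0.3], [[0, 0.03, 0], 0, -0.3], [[0, 0, 0], 0, -0.3], [[0, 0, 0], 0, -0.3], [[0, 0, 0], 0, -0.3]]}}

```text
t: 47.9
eef_pos: [0.3756, -0.3513, 0.2134]
tool_rot: [-0.434, 0.558, 0.434, 0.558]
force: [-0.3, 0.6, -1.0]
opening: 0.061
```

```bash
python3 - <<'E'
from h import *
plan(482,-378.6,46,75.7)
a=manip.grab_frame("side")[:,:,::-1]; b=manip.grab_frame("top")[:,:,::-1]
cv2.imwrite("pics/fin.png",np.hstack([cv2.resize(a[120:210,270:390],(480,360),interpolation=cv2.INTER_CUBIC)[:, :400],cv2.resize(b[200:350,410:575],(396,360),interpolation=cv2.INTER_CUBIC)]))
E
```

```text
t 47.90 at [ 375.6 -351.3  213.4] jaw 75.7 q6 -2.18 open 61.0 f [-0.3  0.6 -1. ]
  -> yaw 0.0, then tool mm: tx 167.4 ty -109.8 tz -0.1
```

View pics/fin.png

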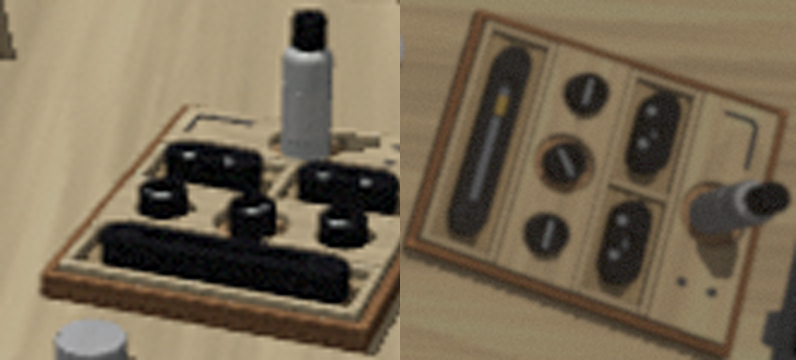

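The side crop shows the bottle vertical, from cap (310,30) to base (306,150). The top crop shows all four low parts inside their bays. One numeric check of the bottle's tilt, then I hand in.

```bash
python3 - <<'E'
from h import *
# top crop -> full image: x=410+(X-400)*165/396, y=200+Y*150/360
cap=(410+(769-400)*165/396,200+197*150/360)
print("cap at z=.113:",ray("top",[cap],.1125)*1000)
print("expected base 481.5,-378.4; side px cap/base expected",((proj("side",[[.4815,-.3784,.113],[.4815,-.3784,.013]])-[270,120])*4).round())
s=manip.read_state(); print(s["t"],np.abs(s["joint_velocities"]).max())
print(manip.hand_in())
E
```

```text
cap at z=.113: [[ 482.28191232 -373.59882012  112.5       ]]
expected base 481.5,-378.4; side px cap/base expected [[311.  12.]
 [307. 151.]]
48.0 0.004316590147957875
the job is handed in; nothing more can be done
None
```

The kit tray is loaded as asked, and I handed the job in at 48.0 s of the 125 s allowed. I placed the plug first, then the centre fin box and the two side fin boxes. The hardener bottle went in last and was never knocked over.

**Last checks:**
- The pictures show all four low parts lying flat in their own recesses.
- The bottle stands upright in its insert. In the side view its cap and base are where a vertical bottle would put them. The top view puts the cap about 5 mm from the base position, which I put down to picking the pixel by hand.
- The gripper is open and stopped, clear of everything, and I left the yellow look-alike alone.
- The forces I read stayed within about 4 N. No check failed.

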